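Unscrew the ebony box and put the crystal marble away in it

ROBOT

A 7-joint arm with a two-finger parallel gripper is mounted at the origin on the work surface. World frame = base frame: x ahead of the robot, y to its left, z up, the work surface at z = 0. Lengths are in mm, angles in rad, forces in N, time in s.
With the tool pointing down it reaches from about 400 to 875 mm from the base axis. Payload 4.4 kg.
Tool frame: the origin (TCP) lies at the very end of the fingers, on their centre line; the grasp point (between the pads) lies 19 mm behind it; y points along the fingers, z is the direction in which the jaws open and shut, and the axes are right-handed (so a half turn about y gives the same grasp; the last joint's range is limited). The gripper opens to 85 mm and grips with 20 to 120 N. Pads are 22 mm wide; open, the fingers measure 114 mm over their backs; the gripper's body (76 mm by 85 mm) begins 54 mm behind the grasp point. The pads swing forward as they close: fully open they stand 13 mm farther back than shut.
Start: joints at [-1.301, 0.628, 0.038, 1.517, -0.027, 0.996, -0.02], TCP at [214.168, 613.718, 231.313] pointing down, gripper open.
Joint ranges: [-3.06, 3.06], [-0.37, 2.12], [-1.25, 1.32], [0.18, 2.47], [-1.1, 4.24], [0.23, 1.98], [-2.94, 2.94]. Speed limits (rad/s): [2.57, 2.57, 3.14, 3.14, 3.14, 3.14, 3.14].

INTERFACE

Orientations are given as [roll, pitch, yaw] about the fixed x, y, z axes, in that order (R = Rz(yaw) Ry(pitch) Rx(roll)).
In Python, from cell import read_state, get_image, finish_job gives the robot as it stands. The module is installed in compiled form; this text tells all that it offers.
- The arm moves only by the tool servo_tool, never from a script. Its argument "increments" is a list of rows, each an object of numbers: "dx", "dy", "dz": the shift along the world's x, y, z in cm; "ax", "ay", "az": the turn, a rotation vector about the world's x, y, z in rad; "claw": the closure, from -1 (fully open) to 1 (shut). A call has 1 to 8 rows; each row is the pose to reach, as a shift and turn from the pose commanded when the call began; what a row does not reach only later rows make up. A row lasts 1/12 s, in which the tool goes at most 41.7 mm and 7.16 degrees, less where a joint would pass 70% of its speed; a pose out of reach is approached as far as the arm can. A call with a gripper value outside its range is refused whole. The fingers move at their own pace and stop on an object; the grip force is fixed at half the most. Time passes only in rows, so rows that repeat a pose let the fingers close. It gives the time, the measured TCP pose, the force and the opening at its end, in the units of the state.
- read_state(): the state, without advancing time (a new reading comes with each control period).
- get_image(name): name is "side" or "top" or "wrist"; returns a dict with "color" (400x640x3 uint8, red, green, blue), "fov_y" (degrees; the focal length in pixels is half the picture's height over the tangent of half this angle, whatever the lens; pixels are square), "cx", "cy" (the principal point, pixels), "R" (3x3) and "t" (3): a world point X has camera coordinates R X + t. Camera axes: x right, y down, z forward; pixel columns grow to the right and rows downward; lengths in mm; the calibration is good to about 2 mm. A picture is of the moment at which its call begins. There is no depth.
- finish_job(): hands the job in, once; it reports no verdict.
The state is a dict: "clock": time; "qpos": joint angles; "qd": joint speeds; "tau": joint torques, N m; "eef_pos": TCP position; "tool_rot": TCP orientation; "force": force on the tool from outside, world axes, zero at the start; "torque": the same for the moment, N m; "width": finger opening in mm.
Only numpy, scipy, OpenCV 4.12 (cv2) and the standard library are available. Lean on these libraries where they do the work, as an engineer would, in place of code of your own. Each camera call takes 0.05 s, during which the arm holds its last target.

TASK

Put the clear crystal marble away in the ebony box: unscrew the box's lid (counter-clockwise, about one full turn; it is stiff all the way, so twist, regrip and twist again until it comes off the thread), stand the lid right way up, wholly on the round green felt pad, then take the crystal off its silver stand and lower it gently into the open box. Leave the silver stand and the sage tealight cup with its two sulphide marbles standing where they are, and do not drop the lid or the crystal.

Things in the scene. Friction and masses are not known exactly. Their poses are not given: they have to be found in the camera images.
- ebony_box: Round black ebony box with a pale bead, 62 mm across, stuck down to the shelf (cannot turn). Its shoulder, where the closed lid's lower edge sits, is 34 mm up; above it a threaded neck 45 mm across reaches 44.5 mm. Inside: a round bore 38 mm across, down to a felt floor 21.5 mm above the underside. Origin: centre of the underside, on the shelf; z up.
- box_mouth (a point): Centre of the box's open mouth, level with the top of the neck, 44.5 mm above the shelf and 10.5 mm above the shoulder; the lid covers it while it is on.
- lid: Black ebony screw-top lid, 60 g, hollow below, pale line near the lower edge. Plain round side 60 mm across, 23 mm high (the place to grip); low dome to 27 mm; finial 14 mm across to 34.5 mm. Origin: centre of its lower edge, z up; 34 mm above the shelf when closed. Cannot be pulled off until unscrewed; then it sits loose, 3 mm higher, round the neck. Lift it 15 mm before moving sideways.
- lid_grip (a point): Point on the lid's axis, 14 mm above its lower edge: mid-height of the cylindrical side.
- thread (a joint): Turn of the lid on its thread, rad: 0 = tight, growing counter-clockwise seen from above. Resists about 0.16 N m all the way; the lid climbs 3 mm per turn. After about one full turn (5.8 to 6.4) the thread lets go and the lid can be lifted off; turning on to 12 does no harm. Keeps its last value once the lid has been lifted off.
- felt_pad: Round green felt pad on the shelf, fixed, 130 mm in diameter and 4 mm thick, with a brown leather edge. Origin: centre of its underside, on the shelf.
- silver_stand: Small silver ring stand, loose, about 120 g: foot 44 mm in diameter, narrow waist, a ring 28 mm in outer diameter on top, 24 mm high. Origin: centre of its underside. The crystal marble sits on its ring.
- crystal_center (a point): Centre of the clear, faintly blue crystal marble, a ball 30 mm in diameter, about 41 g. At the start it sits on the silver stand with its centre about 34 mm above the shelf; lying in the open box its centre is 36.5 mm above the shelf.
- tealight_cup: Sage green ceramic tealight cup, loose, 68 mm in outer diameter, 45 mm high, with the two sulphide marbles in it. Origin: centre of its underside.
- sulphide_a_center (a point): Centre of a sulphide marble (yellowish glass ball 24 mm in diameter with a small white bird inside), lying in the tealight cup.
- sulphide_b_center (a point): Centre of the other sulphide marble, of the same size, lying in the tealight cup.
There are look-alikes about, which are no part of the job. Leave any orange, pink or purple look-alike of the lid alone.

How it is judged:
By the outcome, as a careful person would: the job done as asked, in the order asked, and still so for the second after the job is handed in, with the robot touching nothing.
It also fails if it takes over 72 s, if anything falls off the work surface, if the arm or the gripper's body presses on something with over 40 N, if the wrist force passes 120 N, or if a joint passes its speed limit or range.

## Working session

There is one attempt and no reset: what is moved stays moved. The work goes in short steps, Python scripts to look and compute and a tool call to move; the robot and the scene stay as the last step left them, time stands still between calls to the robot, and variables do not carry over. Pictures are saved under pics/ and viewed, and the job is handed in when it is done.

Besides the shell and the picture viewer there is one more tool, called after "Emit:" by a JSON object that holds its "op" and its "data". servo_tool: Moves the arm, as the interface text tells. Its arguments: {"type":"object","properties":{"increments":{"type":"array","items":{"type":"object","properties":{"dx":{"type":"number"},"dy":{"type":"number"},"dz":{"type":"number"},"ax":{"type":"number"},"ay":{"type":"number"},"az":{"type":"number"},"claw":{"type":"number"}}}}},"required":["increments"]}

```bash
mkdir -p pics
cat > h.py <<'E'
from cell import *
import numpy as np, cv2
def grab(n,f):
    d=get_image(n); cv2.imwrite('pics/'+f,cv2.cvtColor(d['color'],cv2.COLOR_RGB2BGR)); 
    np.savez('pics/'+f[:-4]+'.npz',**d); return d
def ray(d,u,v):
    f=200/np.tan(np.radians(d['fov_y'])/2)
    R=np.array(d['R']);t=np.array(d['t'])
    c=-R.T@t; r=R.T@np.array([(u-d['cx'])/f,(v-d['cy'])/f,1]); return c,r/np.linalg.norm(r)
def onz(d,u,v,z):
    c,r=ray(d,u,v); return c+r*(z-c[2])/r[2]
def proj(d,X):
    f=200/np.tan(np.radians(d['fov_y'])/2)
    p=np.array(d['R'])@np.array(X)+np.array(d['t']); return p[:2]/p[2]*f+[d['cx'],d['cy']]
E
python3 - <<'E'
from h import *
for n in ['side','top','wrist']:
    d=grab(n,n+'0.png'); print(n,d['fov_y'],d['cx'],d['cy'],d['R'],d['t'])
print(read_state())
E
```

```text
side 56.152895765155336 323.4256249292473 193.86449123718154 [[ 0.92877006 -0.37059241  0.00688761]
 [-0.18252555 -0.47345627 -0.86169808]
 [ 0.32259975  0.79906221 -0.50737459]] [-472.34398171  148.88760092  651.50153368]
top 52.05038244394896 312.1469082410259 200.0030157460792 [[-0.03371205 -0.99940846 -0.00679852]
 [-0.97098703  0.03436316 -0.23665027]
 [ 0.2367439  -0.00137669 -0.97157111]] [ 27.19606011 531.68392543 686.6968043 ]
wrist 64.44636572172618 318.2695065534643 201.39116860828213 [[ 0.32978417  0.94405518 -0.00149053]
 [ 0.90963156 -0.31733579  0.26808285]
 [ 0.25261201 -0.08976531 -0.96339471]] [-648.89974724  -35.18160992  378.15484303]
{'clock': 0.15, 'qpos': array([-1.30080272,  0.62914448,  0.03844919,  1.51812429, -0.02697032,
        0.99631993, -0.02002065]), 'qd': array([ 0.00046132, -0.00152869, -0.00152299, -0.00340308,  0.0014056 ,
        0.0001706 , -0.00257786]), 'tau': array([ 2.34338957e-03, -5.63802874e+01,  1.22755051e+00, -1.93651325e+01,
        1.10714760e-02,  7.43763638e-03, -5.36116644e-06]), 'eef_pos': array([214.00800573, 613.2557529 , 230.59784405]), 'tool_rot': array([-1.57227407e+00, -3.30372863e-05, -3.35798420e-01]), 'force': array([-0.23435222, -0.30273147, -0.26561327]), 'torque': array([-0.00257111, -0.00100061,  0.02380168]), 'width': 85.20071127826513}
```

View pics/side0.png

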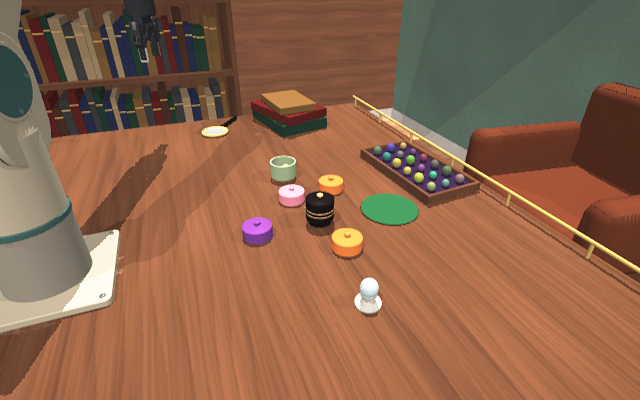

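View pics/top0.png

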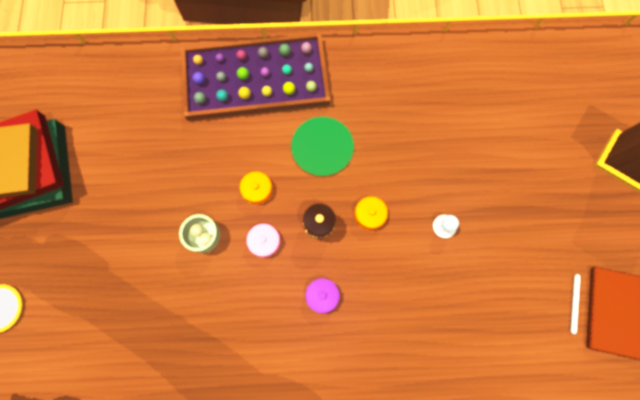

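View pics/wrist0.png

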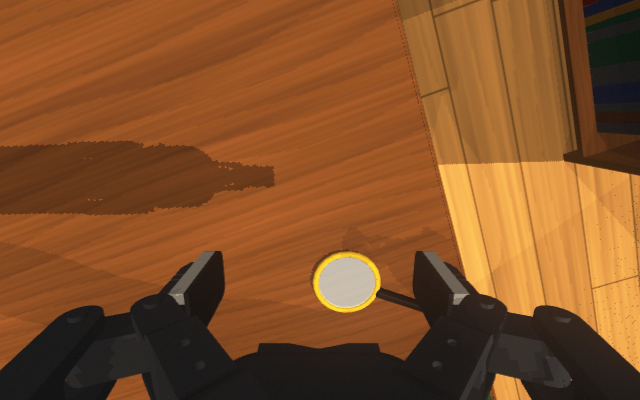

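The scene has the black box at top (319,220), pad at (322,146), crystal on its stand at (446,226) and cup at (199,233). The look-alike lids are around the box. Next I'll measure positions.

```bash
python3 - <<'E'
from h import *
def ld(f): return dict(np.load('pics/'+f+'.npz'))
T=ld('top0');S=ld('side0')
def comps(d,lo,hi,roi,amin=8):
    x0,y0,x1,y1=roi
    h=cv2.cvtColor(d['color'],cv2.COLOR_RGB2HSV)
    m=cv2.inRange(h,lo,hi); k=np.zeros_like(m);k[y0:y1,x0:x1]=m[y0:y1,x0:x1]
    n,l,s,c=cv2.connectedComponentsWithStats(k)
    return [(s[i].tolist(),c[i].round(1).tolist()) for i in range(1,n) if s[i][4]>=amin]
print('pad T',comps(T,(45,100,50),(85,255,255),(270,100,380,190)))
print('pad S',comps(S,(45,100,50),(90,255,255),(340,180,430,240)))
print('dark T',comps(T,(0,0,0),(180,255,70),(290,195,350,250)))
print('finial T',comps(T,(10,60,130),(40,255,255),(308,205,332,232)))
print('finial S',comps(S,(8,40,150),(40,255,255),(305,188,335,205),3))
print('dark S',comps(S,(0,0,0),(180,255,60),(295,185,345,235)))
print('crys T',comps(T,(0,0,150),(180,90,255),(425,205,470,245)))
print('crys S',comps(S,(0,0,150),(180,90,255),(345,270,390,320)))
for n,u,v,z in [('pad',322,146,4),('fin',319.5,218,68),('pink',263,240,30),('yel',371.5,212.5,30),('pur',322.5,296,30),('or',256,187,30),('cup',199,233,45),('crys',447,226,34)]:
    print(n,onz(T,u,v,z).round(1))
for n,d in (('T',T),('S',S)):
    for r,(x0,y0,x1,y1) in {'box':(290,195,350,250) if n=='T' else (295,180,345,235),'cr':(420,200,475,250) if n=='T' else (340,265,400,320)}.items():
        cv2.imwrite(f'pics/{n}{r}.png',cv2.resize(cv2.cvtColor(d['color'][y0:y1,x0:x1],cv2.COLOR_RGB2BGR),None,fx=9,fy=9,interpolation=0))
E
cd pics; python3 -c "
import cv2,numpy as np
a=[cv2.resize(cv2.imread(f),(390,290),interpolation=0) for f in ['Tbox.png','Tcr.png','Sbox.png','Scr.png']]
cv2.imwrite('m.png',np.vstack([np.hstack(a[:2]),np.hstack(a[2:])]))"
```

```text
pad T [([291, 117, 63, 59, 2847], [322.0, 145.9])]
pad S [([361, 194, 57, 31, 1362], [389.1, 208.9])]
dark T []
finial T [([326, 205, 6, 5, 16], [329.4, 206.2]), ([314, 213, 11, 11, 89], [319.0, 218.0])]
finial S [([305, 188, 30, 7, 134], [320.3, 190.0]), ([317, 192, 6, 6, 26], [319.6, 194.3])]
dark S [([306, 192, 28, 22, 481], [319.5, 202.9]), ([306, 211, 19, 6, 22], [314.7, 215.0]), ([326, 211, 8, 5, 8], [329.5, 213.6]), ([306, 214, 28, 14, 190], [319.2, 221.6])]
crys T [([433, 215, 26, 23, 488], [445.4, 225.4])]
crys S [([354, 277, 28, 37, 724], [368.1, 296.2])]
pad [660.  -15.3   4. ]
fin [497.5  -3.3  68. ]
pink [466.7 103.5  30. ]
yel [ 512.1 -103.2   30. ]
pur [360.8  -4.   30. ]
or [570.3 116.5  30. ]
cup [481.6 219.8  45. ]
crys [ 480.5 -242.1   34. ]
```

View pics/m.png

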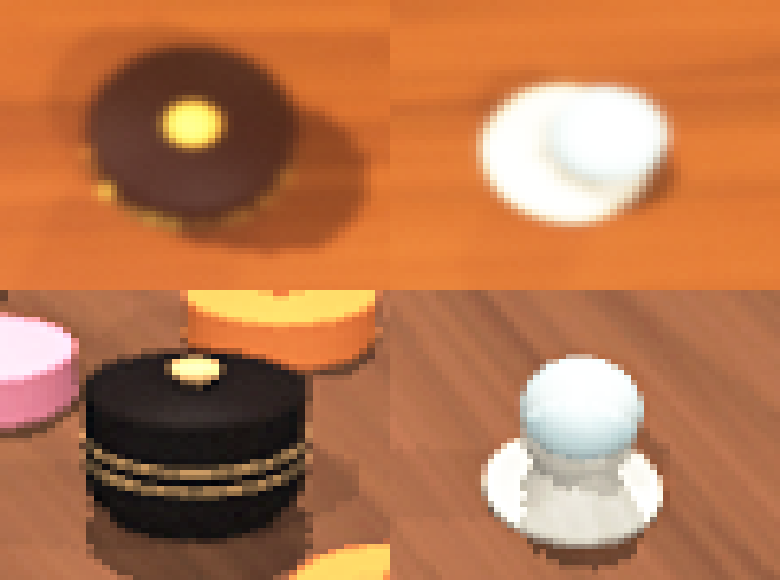

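```bash
cat >> h.py <<'E'
def ld(f): return dict(np.load('pics/'+f+'.npz',allow_pickle=True))
def tri(rs):
    A=np.zeros((3,3));b=np.zeros(3)
    for c,r in rs:
        P=np.eye(3)-np.outer(r,r);A+=P;b+=P@c
    X=np.linalg.solve(A,b); return X,[np.linalg.norm((np.eye(3)-np.outer(r,r))@(X-c)) for c,r in rs]
E
python3 - <<'E'
from h import *
T=ld('top0');S=ld('side0')
print('fin',tri([ray(T,319,218),ray(S,319.6,194.3)]),onz(T,319,218,68.5),onz(S,319.6,194.3,68.5))
print('cr',tri([ray(T,450.6,222.9),ray(S,369.5,287.8)]),onz(T,450.6,222.9,34),onz(S,369.5,287.8,34))
print('pad',tri([ray(T,322,145.9),ray(S,389.1,208.9)]),onz(T,322,145.9,4),onz(S,389.1,208.9,4))
E
```

```text
fin (array([498.05352086,  -2.51890155,  67.50569661]), [np.float64(0.46278744048251164), np.float64(0.4627874404825693)]) [497.40077772  -2.38534832  68.5       ] [497.93545475  -4.06342378  68.5       ]
cr (array([ 486.52186071, -249.48332336,   34.69334121]), [np.float64(0.4817184792613728), np.float64(0.48171847926125644)]) [ 486.17479086 -249.54371826   34.        ] [ 487.40968747 -248.90010777   34.        ]
pad (array([662.13668413, -15.64895902,   1.18510253]), [np.float64(0.829835443527517), np.float64(0.8298354435276241)]) [660.20433789 -15.28246904   4.        ] [660.63537792 -19.25456165   4.        ]
```

Emit:
{"op": "servo_tool", "data": {"increments": [{"dx": 4,"dy": -4,"dz": 0,"az": -0.12},{"dx": 8,"dy": -8,"dz": 0,"az": -0.24},{"dx": 12,"dy": -11,"dz": 0,"az": -0.36},{"dx": 15,"dy": -15,"dz": 0,"az": -0.48},{"dx": 18,"dy": -18,"dz": 0,"az": -0.6},{"dx": 20,"dy": -22,"dz": 0,"az": -0.72},{"dx": 22,"dy": -25,"dz": 0,"az": -0.84},{"dx": 24,"dy": -28,"dz": 0,"az": -0.96}]}}

```text
invalid input at $.increments[0]: expected keys dx, dy, dz, ax, ay, az, claw
```

```bash
python3 -c "
from h import *
s=read_state();print(s['qpos'].round(2),s['eef_pos'],s['tool_rot'],s['clock'])"
```

```text
[-1.3   0.63  0.04  1.52 -0.03  1.   -0.02] [214.00800573 613.2557529  230.59784405] [-1.57227407e+00 -3.30372863e-05 -3.35798420e-01] 0.15
```

Emit:
{"op": "servo_tool", "data": {"increments": [{"dx": 4,"dy": -4,"dz": 0,"ax": 0,"ay": 0,"az": -0.12,"claw": -1},{"dx": 8,"dy": -8,"dz": 0,"ax": 0,"ay": 0,"az": -0.24,"claw": -1},{"dx": 12,"dy": -11,"dz": 0,"ax": 0,"ay": 0,"az": -0.36,"claw": -1},{"dx": 15,"dy": -15,"dz": 0,"ax": 0,"ay": 0,"az": -0.48,"claw": -1},{"dx": 18,"dy": -18,"dz": 0,"ax": 0,"ay": 0,"az": -0.6,"claw": -1},{"dx": 20,"dy": -22,"dz": 0,"ax": 0,"ay": 0,"az": -0.72,"claw": -1},{"dx": 22,"dy": -25,"dz": 0,"ax": 0,"ay": 0,"az": -0.84,"claw": -1},{"dx": 24,"dy": -28,"dz": 0,"ax": 0,"ay": 0,"az": -0.96,"claw": -1}]}}

```text
clock: 0.82
eef_pos: [434.0, 362.7, 231.2]
tool_rot: [-1.571, -0.0, -1.302]
force: [-0.0, 0.1, 0.7]
width: 85.2
```

```bash
python3 -c "
from h import *
s=read_state();print(s['qpos'].round(2),s['eef_pos'],s['tool_rot'],s['clock'])"
```

```text
[-0.95  0.52  0.31  1.76 -0.2   0.89 -0.28] [434.01515957 362.72091062 231.21935908] [-1.57095068e+00 -1.09715649e-05 -1.30156868e+00] 0.8167
```

Emit:
{"op": "servo_tool", "data": {"increments": [{"dx": 1,"dy": -4,"dz": 0,"ax": 0,"ay": 0,"az": -0.12,"claw": -1},{"dx": 2,"dy": -8,"dz": 0,"ax": 0,"ay": 0,"az": -0.24,"claw": -1},{"dx": 3,"dy": -12,"dz": 0,"ax": 0,"ay": 0,"az": -0.36,"claw": -1},{"dx": 4,"dy": -16,"dz": 0,"ax": 0,"ay": 0,"az": -0.48,"claw": -1},{"dx": 5,"dy": -20,"dz": 0,"ax": 0,"ay": 0,"az": -0.6,"claw": -1},{"dx": 6,"dy": -24,"dz": 0,"ax": 0,"ay": 0,"az": -0.72,"claw": -1},{"dx": 6,"dy": -28,"dz": 0,"ax": 0,"ay": 0,"az": -0.84,"claw": -1},{"dx": 6,"dy": -32,"dz": 0,"ax": 0,"ay": 0,"az": -0.96,"claw": -1}]}}

```text
clock: 1.48
eef_pos: [493.3, 42.5, 231.3]
tool_rot: [-1.57, 0.0, -2.262]
force: [0.8, 0.3, 0.2]
width: 85.5
```

```bash
python3 -c "
from h import *
s=read_state();print(s['qpos'].round(2),s['eef_pos'],s['tool_rot'],s['clock'])"
```

```text
[-0.56  0.47  0.59  1.95 -0.35  0.83 -0.46] [493.33223636  42.54848735 231.31936072] [-1.57038324e+00  2.20431248e-04 -2.26175687e+00] 1.4833
```

Emit:
{"op": "servo_tool", "data": {"increments": [{"dx": 0,"dy": -2,"dz": -1,"ax": 0,"ay": 0,"az": -0.12,"claw": -1},{"dx": 0.2,"dy": -3.5,"dz": -2,"ax": 0,"ay": 0,"az": -0.24,"claw": -1},{"dx": 0.4,"dy": -4.5,"dz": -3,"ax": 0,"ay": 0,"az": -0.36,"claw": -1},{"dx": 0.5,"dy": -4.6,"dz": -4,"ax": 0,"ay": 0,"az": -0.48,"claw": -1},{"dx": 0.5,"dy": -4.6,"dz": -5,"ax": 0,"ay": 0,"az": -0.6,"claw": -1},{"dx": 0.5,"dy": -4.6,"dz": -6,"ax": 0,"ay": 0,"az": -0.72,"claw": -1},{"dx": 0.5,"dy": -4.6,"dz": -6,"ax": 0,"ay": 0,"az": -0.84,"claw": -1},{"dx": 0.5,"dy": -4.6,"dz": -6,"ax": 0,"ay": 0,"az": -0.96,"claw": -1}]}}

```text
clock: 2.15
eef_pos: [497.6, -1.4, 170.5]
tool_rot: [-1.571, -0.002, 3.061]
force: [0.0, -0.1, 0.4]
width: 85.3
```

```bash
python3 -c "
from h import *
s=read_state();print(s['qpos'].round(2),s['eef_pos'],s['tool_rot'],s['clock'])
grab('wrist','w1.png')"
```

```text
[-0.57  0.63  0.79  2.01 -0.65  0.77 -1.04] [497.64187959  -1.36111642 170.54887451] [-1.57064800e+00 -1.65553696e-03  3.06141476e+00] 2.15
```

View pics/w1.png

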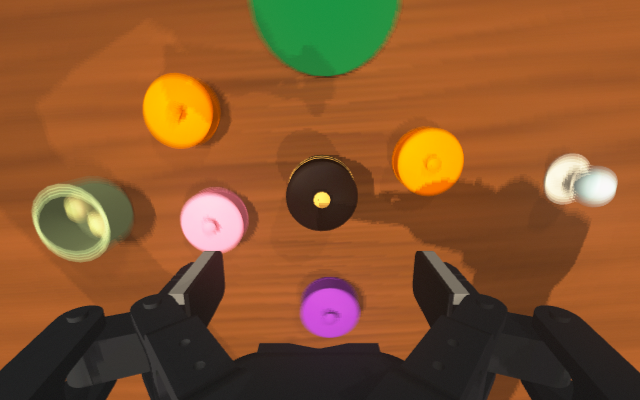

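```bash
python3 -c "
from h import *
W=ld('w1');T=ld('top0');S=ld('side0')
h=cv2.cvtColor(W['color'],cv2.COLOR_RGB2HSV)[180:220,300:340];m=cv2.inRange(h,(10,60,130),(40,255,255))
c=cv2.moments(m,True);u,v=300+c['m10']/c['m00'],180+c['m01']/c['m00'];print(u,v,c['m00'],onz(W,u,v,68.5))
print(tri([ray(W,u,v),ray(T,319,218),ray(S,319.6,194.3)]))
u,v=595,187;print(onz(W,u,v,34), proj(W,[486.5,-249.5,34]))
"
```

```text
321.26106194690266 199.43805309734512 226.0 [499.31970475  -4.20005261  68.5       ]
(array([498.32552288,  -3.19270101,  67.4759674 ]), [np.float64(1.2096494532554758), np.float64(1.0599537754341852), np.float64(0.400082672817486)])
[ 481.69373418 -250.42861881   34.        ] [594.76693028 181.86897025]
```

Emit:
{"op": "servo_tool", "data": {"increments": [{"dx": 0,"dy": 0,"dz": 0,"ax": 0,"ay": 0,"az": -0.12,"claw": -1},{"dx": 0,"dy": 0,"dz": 0,"ax": 0,"ay": 0,"az": -0.24,"claw": -1},{"dx": 0,"dy": 0,"dz": 0,"ax": 0,"ay": 0,"az": -0.36,"claw": -1},{"dx": 0,"dy": 0,"dz": 0,"ax": 0,"ay": 0,"az": -0.48,"claw": -1},{"dx": 0,"dy": 0,"dz": 0,"ax": 0,"ay": 0,"az": -0.6,"claw": -1},{"dx": 0,"dy": 0,"dz": -1,"ax": 0,"ay": 0,"az": -0.72,"claw": -1},{"dx": 0,"dy": 0,"dz": -2,"ax": 0,"ay": 0,"az": -0.84,"claw": -1},{"dx": 0,"dy": 0,"dz": -3,"ax": 0,"ay": 0,"az": -0.96,"claw": -1}]}}

```text
clock: 2.87
eef_pos: [498.3, -1.2, 141.0]
tool_rot: [-1.571, -0.0, 2.105]
force: [-1.0, -1.0, -0.2]
width: 85.3
```

```bash
python3 -c "
from h import *
s=read_state();print(s['qpos'].round(2),s['eef_pos'],s['tool_rot'],s['clock'])
W=grab('wrist','w2.png')
h=cv2.cvtColor(W['color'],cv2.COLOR_RGB2HSV)[150:250,270:370];m=cv2.inRange(h,(10,60,130),(40,255,255))
n,l,st,c=cv2.connectedComponentsWithStats(m);print([(st[i][4],c[i]+[270,150],onz(W,*(c[i]+[270,150]),68.5)) for i in range(1,n)])"
```

```text
[-0.66  0.78  1.    2.04 -0.91  0.85 -1.73] [498.33680965  -1.17431001 140.97552029] [-1.57117830e+00 -1.62690947e-04  2.10471497e+00] 2.8667
[(np.int32(3500), array([307.61542857, 210.31485714]), array([506.13251087,   1.04897501,  68.5       ])), (np.int32(3), array([368.66666667, 150.33333333]), array([491.93190952, -56.33776003,  68.5       ])), (np.int32(2), array([312.5, 159. ]), array([521.49402036, -32.09257452,  68.5       ])), (np.int32(8), array([321.5, 158. ]), array([516.5929763 , -35.77597572,  68.5       ])), (np.int32(2), array([328.5, 159. ]), array([512.16610476, -37.60605559,  68.5       ])), (np.int32(1), array([306., 161.]), array([524.6051712, -28.676544 ,  68.5      ])), (np.int32(1), array([309., 160.]), array([523.19414989, -30.29978976,  68.5       ])), (np.int32(4), array([313.5, 161. ]), array([520.22504047, -31.26556073,  68.5       ])), (np.int32(5), array([320., 160.]), array([516.77556168, -34.09367372,  68.5       ])), (np.int32(62), array([343.61290323, 168.93548387]), array([499.77783056, -37.04190945,  68.5       ])), (np.int32(1), array([335., 161
[... 159 characters left out ...]
rray([304., 162.]), array([525.43407006, -27.39603442,  68.5       ])), (np.int32(2), array([306.5, 163. ]), array([523.63177504, -27.66945295,  68.5       ])), (np.int32(1), array([309., 162.]), array([522.51146017, -29.12354969,  68.5       ])), (np.int32(1), array([302., 165.]), array([525.58514046, -24.92699956,  68.5       ])), (np.int32(1), array([304., 164.]), array([524.75400376, -26.21287216,  68.5       ])), (np.int32(3), array([369., 184.]), array([479.12083734, -37.03838987,  68.5       ])), (np.int32(1), array([357., 185.]), array([485.88503108, -32.21742319,  68.5       ])), (np.int32(292), array([320.78082192, 207.81164384]), array([499.05486431,  -5.28416836,  68.5       ]))]
```

View pics/w2.png

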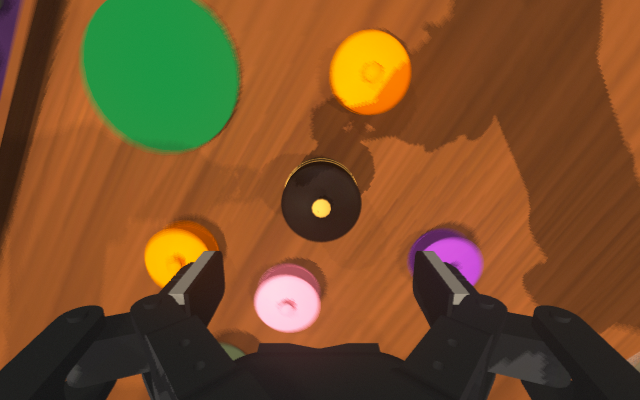

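Emit:
{"op": "servo_tool", "data": {"increments": [{"dx": 0.02,"dy": -0.24,"dz": -2,"ax": 0,"ay": 0,"az": 0,"claw": -1},{"dx": 0.02,"dy": -0.24,"dz": -4,"ax": 0,"ay": 0,"az": 0,"claw": -1},{"dx": 0.02,"dy": -0.24,"dz": -6,"ax": 0,"ay": 0,"az": 0,"claw": -1},{"dx": 0.02,"dy": -0.24,"dz": -8,"ax": 0,"ay": 0,"az": 0,"claw": -1},{"dx": 0.02,"dy": -0.24,"dz": -9.5,"ax": 0,"ay": 0,"az": 0,"claw": -1},{"dx": 0.02,"dy": -0.24,"dz": -10.5,"ax": 0,"ay": 0,"az": 0,"claw": -1},{"dx": 0.02,"dy": -0.24,"dz": -10.5,"ax": 0,"ay": 0,"az": 0,"claw": -1}]}}

```text
clock: 3.5
eef_pos: [497.6, -3.4, 35.1]
tool_rot: [-1.57, -0.003, 2.111]
force: [-0.2, 0.1, -0.6]
width: 85.8
```

```bash
python3 -c "
from h import *
s=read_state();print(s['qpos'].round(2),s['eef_pos'],s['tool_rot'],s['clock'])
grab('side','s3.png')
grab('wrist','w3.png')"
```

```text
[-0.48  0.87  0.69  2.09 -1.08  0.59 -1.6 ] [497.60669333  -3.38464325  35.13994915] [-1.56950569 -0.00251111  2.11144862] 3.5
```

View pics/w3.png

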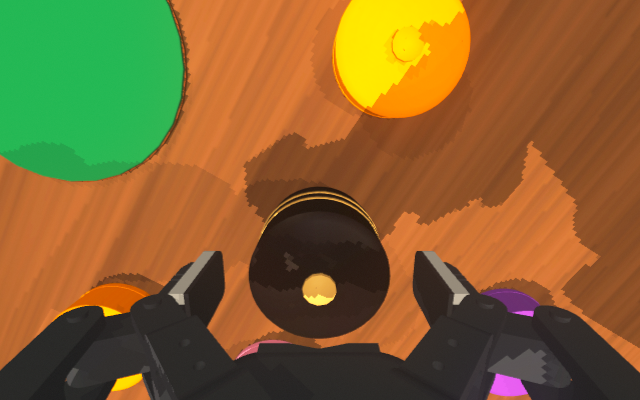

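View pics/s3.png

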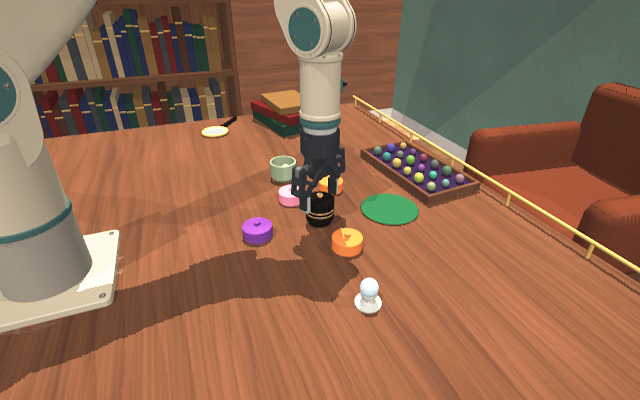

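```bash
python3 -c "
from h import *
W=ld('w3')
print(onz(W,319,289,68.5), proj(W,[497.6,-3.4,68.5]))"
```

```text
[499.280845    -5.78165748  68.5       ] [319.55526617 295.60215589]
```

Emit:
{"op": "servo_tool", "data": {"increments": [{"dx": 0,"dy": 0,"dz": 0,"ax": 0,"ay": 0,"az": 0,"claw": 1},{"dx": 0,"dy": 0,"dz": 0,"ax": 0,"ay": 0,"az": 0,"claw": 1},{"dx": 0,"dy": 0,"dz": 0,"ax": 0,"ay": 0,"az": 0,"claw": 1},{"dx": 0,"dy": 0,"dz": 0,"ax": 0,"ay": 0,"az": 0,"claw": 1},{"dx": 0,"dy": 0,"dz": 0,"ax": 0,"ay": 0,"az": 0,"claw": 1},{"dx": 0,"dy": 0,"dz": 0,"ax": 0,"ay": 0,"az": 0,"claw": 1}]}}

```text
clock: 4.1
eef_pos: [498.6, -4.1, 37.5]
tool_rot: [-1.572, 0.001, 2.108]
force: [-1.4, -0.1, 8.0]
width: 57.5
```

```bash
python3 -c "
from h import *
s=read_state();print(s['qpos'].round(2),s['eef_pos'],s['force'],s['torque'],s['width'])
grab('wrist','w4.png')"
```

```text
[-0.49  0.87  0.7   2.09 -1.08  0.59 -1.6 ] [498.63207261  -4.12442271  37.475427  ] [-1.38814647 -0.14621912  8.00263445] [-0.14544685  0.56314776 -0.00834195] 57.505011283614074
```

View pics/w4.png

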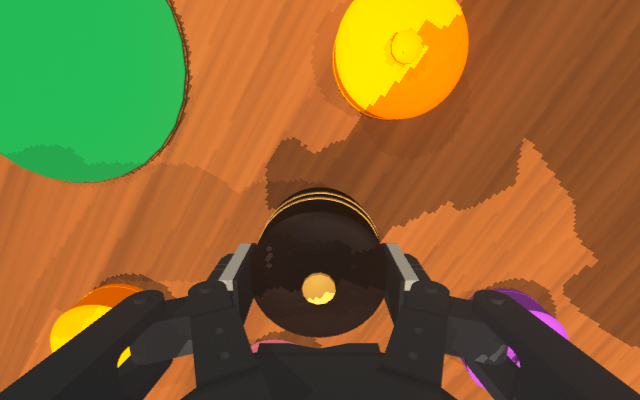

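Emit:
{"op": "servo_tool", "data": {"increments": [{"dx": 0,"dy": 0,"dz": 0.1,"ax": 0,"ay": 0,"az": 0.1,"claw": 1},{"dx": 0,"dy": 0,"dz": 0.2,"ax": 0,"ay": 0,"az": 0.2,"claw": 1},{"dx": 0,"dy": 0,"dz": 0.2,"ax": 0,"ay": 0,"az": 0.32,"claw": 1},{"dx": 0,"dy": 0,"dz": 0.22,"ax": 0,"ay": 0,"az": 0.44,"claw": 1},{"dx": 0,"dy": 0,"dz": 0.23,"ax": 0,"ay": 0,"az": 0.56,"claw": 1},{"dx": 0,"dy": 0,"dz": 0.24,"ax": 0,"ay": 0,"az": 0.68,"claw": 1},{"dx": 0,"dy": 0,"dz": 0.24,"ax": 0,"ay": 0,"az": 0.8,"claw": 1},{"dx": 0,"dy": 0,"dz": 0.25,"ax": 0,"ay": 0,"az": 0.92,"claw": 1}]}}

```text
clock: 4.82
eef_pos: [498.3, -4.0, 38.7]
tool_rot: [-1.57, 0.0, 3.033]
force: [-0.0, -0.8, -7.2]
width: 57.7
```

```bash
cat > st.py <<'E'
from h import *
s=read_state();print(s['qpos'].round(2),s['eef_pos'].round(1),s['tool_rot'].round(3),s['force'].round(1),s['torque'].round(2),s['width'].round(1),s['clock'])
E
python3 st.py
```

```text
Traceback (most recent call last):
  File "st.py", line 2, in <module>
    s=read_state();print(s['qpos'].round(2),s['eef_pos'].round(1),s['tool_rot'].round(3),s['force'].round(1),s['torque'].round(2),s['width'].round(1),s['clock'])
                                                                                                                                  ^^^^^^^^^^^^^^^^
AttributeError: 'float' object has no attribute 'round'
```

```bash
sed -i "s/s\['width'\].round(1)/s['width']/" st.py; python3 st.py
```

```text
[-0.35  0.8   0.47  2.09 -0.83  0.45 -0.91] [498.3  -4.   38.7] [-1.57   0.     3.033] [-0.  -0.8 -7.2] [-0.15 -0.09 -0.23] 57.730039162175125 4.8167
```

Emit:
{"op": "servo_tool", "data": {"increments": [{"dx": 0,"dy": 0,"dz": 0,"ax": 0,"ay": 0,"az": 0.12,"claw": 1},{"dx": 0,"dy": 0,"dz": 0,"ax": 0,"ay": 0,"az": 0.24,"claw": 1},{"dx": 0,"dy": 0,"dz": 0,"ax": 0,"ay": 0,"az": 0.36,"claw": 1},{"dx": 0,"dy": 0,"dz": 0,"ax": 0,"ay": 0,"az": 0.48,"claw": 1},{"dx": 0,"dy": 0,"dz": 0.01,"ax": 0,"ay": 0,"az": 0.6,"claw": 1},{"dx": 0,"dy": 0,"dz": 0.01,"ax": 0,"ay": 0,"az": 0.72,"claw": 1},{"dx": 0,"dy": 0,"dz": 0.02,"ax": 0,"ay": 0,"az": 0.84,"claw": 1},{"dx": 0,"dy": 0,"dz": 0.02,"ax": 0,"ay": 0,"az": 0.96,"claw": 1}]}}

```text
clock: 5.48
eef_pos: [498.3, -3.8, 39.0]
tool_rot: [-1.571, -0.0, -2.29]
force: [0.3, 0.6, -4.1]
width: 57.7
```

```bash
python3 st.py
```

```text
[-0.21  0.75  0.24  2.08 -0.48  0.36 -0.29] [498.3  -3.8  39. ] [-1.571 -0.    -2.29 ] [ 0.3  0.6 -4.1] [ 0.09 -0.06 -0.21] 57.65139112330683 5.4833
```

Emit:
{"op": "servo_tool", "data": {"increments": [{"dx": 0,"dy": 0,"dz": 0,"ax": 0,"ay": 0,"az": 0.12,"claw": 1},{"dx": 0,"dy": 0,"dz": 0.01,"ax": 0,"ay": 0,"az": 0.24,"claw": 1},{"dx": 0,"dy": 0,"dz": 0.02,"ax": 0,"ay": 0,"az": 0.36,"claw": 1},{"dx": 0,"dy": 0,"dz": 0.02,"ax": 0,"ay": 0,"az": 0.48,"claw": 1},{"dx": 0,"dy": 0,"dz": 0.03,"ax": 0,"ay": 0,"az": 0.6,"claw": 1},{"dx": 0,"dy": 0,"dz": 0.03,"ax": 0,"ay": 0,"az": 0.72,"claw": 1},{"dx": 0,"dy": 0,"dz": 0.04,"ax": 0,"ay": 0,"az": 0.84,"claw": 1},{"dx": 0,"dy": 0,"dz": 0.05,"ax": 0,"ay": 0,"az": 0.96,"claw": 1}]}}

```text
clock: 6.15
eef_pos: [498.0, -3.8, 39.4]
tool_rot: [-1.572, -0.0, -1.33]
force: [-1.3, 1.0, -3.4]
width: 57.7
```

```bash
python3 st.py
```

```text
[-0.08  0.74  0.04  2.08 -0.08  0.33  0.27] [498.   -3.8  39.4] [-1.572 -0.    -1.33 ] [-1.3  1.  -3.4] [ 0.26  0.03 -0.16] 57.66812439769619 6.15
```

Emit:
{"op": "servo_tool", "data": {"increments": [{"dx": 0,"dy": 0,"dz": 0,"ax": 0,"ay": 0,"az": 0.12,"claw": 1},{"dx": 0,"dy": 0,"dz": 0.01,"ax": 0,"ay": 0,"az": 0.24,"claw": 1},{"dx": 0,"dy": 0,"dz": 0.02,"ax": 0,"ay": 0,"az": 0.36,"claw": 1},{"dx": 0,"dy": 0,"dz": 0.02,"ax": 0,"ay": 0,"az": 0.48,"claw": 1},{"dx": 0,"dy": 0,"dz": 0.03,"ax": 0,"ay": 0,"az": 0.6,"claw": 1},{"dx": 0,"dy": 0,"dz": 0.03,"ax": 0,"ay": 0,"az": 0.72,"claw": 1},{"dx": 0,"dy": 0,"dz": 0.04,"ax": 0,"ay": 0,"az": 0.84,"claw": 1},{"dx": 0,"dy": 0,"dz": 0.05,"ax": 0,"ay": 0,"az": 0.96,"claw": 1}]}}

```text
clock: 6.82
eef_pos: [497.8, -3.9, 39.9]
tool_rot: [-1.572, 0.001, -0.37]
force: [-1.0, 1.4, -3.6]
width: 57.5
```

```bash
python3 st.py
```

```text
[ 0.06  0.74 -0.16  2.08  0.32  0.35  0.84] [497.8  -3.9  39.9] [-1.572e+00  1.000e-03 -3.700e-01] [-1.   1.4 -3.6] [ 0.31  0.17 -0.18] 57.46537040541146 6.8167
```

Emit:
{"op": "servo_tool", "data": {"increments": [{"dx": 0,"dy": 0,"dz": 0,"ax": 0,"ay": 0,"az": 0.12,"claw": 1},{"dx": 0,"dy": 0,"dz": 0.01,"ax": 0,"ay": 0,"az": 0.24,"claw": 1},{"dx": 0,"dy": 0,"dz": 0.02,"ax": 0,"ay": 0,"az": 0.36,"claw": 1},{"dx": 0,"dy": 0,"dz": 0.02,"ax": 0,"ay": 0,"az": 0.48,"claw": 1},{"dx": 0,"dy": 0,"dz": 0.03,"ax": 0,"ay": 0,"az": 0.6,"claw": 1},{"dx": 0,"dy": 0,"dz": 0.03,"ax": 0,"ay": 0,"az": 0.72,"claw": 1},{"dx": 0,"dy": 0,"dz": 0.04,"ax": 0,"ay": 0,"az": 0.84,"claw": 1},{"dx": 0,"dy": 0,"dz": 0.05,"ax": 0,"ay": 0,"az": 0.96,"claw": 1}]}}

```text
clock: 7.48
eef_pos: [497.8, -4.2, 40.3]
tool_rot: [-1.571, 0.002, 0.59]
force: [-0.4, 0.7, -3.2]
width: 57.9
```

```bash
python3 st.py
```

```text
[ 0.21  0.76 -0.39  2.07  0.68  0.44  1.45] [497.8  -4.2  40.3] [-1.571  0.002  0.59 ] [-0.4  0.7 -3.2] [ 0.29  0.17 -0.15] 57.89435349681186 7.4833
```

Emit:
{"op": "servo_tool", "data": {"increments": [{"dx": 0,"dy": 0,"dz": 0,"ax": 0,"ay": 0,"az": 0.12,"claw": 1},{"dx": 0,"dy": 0,"dz": 0.01,"ax": 0,"ay": 0,"az": 0.24,"claw": 1},{"dx": 0,"dy": 0,"dz": 0.02,"ax": 0,"ay": 0,"az": 0.36,"claw": 1},{"dx": 0,"dy": 0,"dz": 0.02,"ax": 0,"ay": 0,"az": 0.48,"claw": 1},{"dx": 0,"dy": 0,"dz": 0.03,"ax": 0,"ay": 0,"az": 0.6,"claw": 1},{"dx": 0,"dy": 0,"dz": 0.03,"ax": 0,"ay": 0,"az": 0.72,"claw": 1},{"dx": 0,"dy": 0,"dz": 0.04,"ax": 0,"ay": 0,"az": 0.84,"claw": 1},{"dx": 0,"dy": 0,"dz": 0.05,"ax": 0,"ay": 0,"az": 0.96,"claw": 1}]}}

```text
clock: 8.15
eef_pos: [498.0, -4.4, 40.8]
tool_rot: [-1.57, 0.001, 1.55]
force: [-0.9, 0.9, -2.8]
width: 57.5
```

```bash
python3 st.py
```

```text
[ 0.37  0.82 -0.64  2.07  0.94  0.58  2.17] [498.   -4.4  40.8] [-1.57e+00  1.00e-03  1.55e+00] [-0.9  0.9 -2.8] [ 0.21  0.08 -0.23] 57.49418045487888 8.15
```

Emit:
{"op": "servo_tool", "data": {"increments": [{"dx": 0,"dy": 0,"dz": 0,"ax": 0,"ay": 0,"az": 0.12,"claw": 1},{"dx": 0,"dy": 0,"dz": 0.01,"ax": 0,"ay": 0,"az": 0.24,"claw": 1},{"dx": 0,"dy": 0,"dz": 0.02,"ax": 0,"ay": 0,"az": 0.36,"claw": 1},{"dx": 0,"dy": 0,"dz": 0.02,"ax": 0,"ay": 0,"az": 0.48,"claw": 1},{"dx": 0,"dy": 0,"dz": 0.03,"ax": 0,"ay": 0,"az": 0.6,"claw": 1},{"dx": 0,"dy": 0,"dz": 0.03,"ax": 0,"ay": 0,"az": 0.7,"claw": 1}]}}

```text
clock: 8.65
eef_pos: [498.3, -4.3, 41.0]
tool_rot: [-1.57, 0.001, 2.25]
force: [-1.2, 1.3, -1.2]
width: 57.6
```

```bash
python3 st.py
```

```text
[ 0.47  0.87 -0.81  2.06  1.06  0.69  2.76] [498.3  -4.3  41. ] [-1.57e+00  1.00e-03  2.25e+00] [-1.2  1.3 -1.2] [ 0.24  0.01 -0.14] 57.55424191673508 8.65
```

Emit:
{"op": "servo_tool", "data": {"increments": [{"dx": 0,"dy": 0,"dz": 0.1,"ax": 0,"ay": 0,"az": 0,"claw": 1},{"dx": 0,"dy": 0,"dz": 0.2,"ax": 0,"ay": 0,"az": 0,"claw": 1},{"dx": 0,"dy": 0,"dz": 0.3,"ax": 0,"ay": 0,"az": 0,"claw": 1}]}}

```text
clock: 8.9
eef_pos: [498.3, -4.3, 44.3]
tool_rot: [-1.57, 0.001, 2.242]
force: [-0.6, 0.1, -1.3]
width: 57.5
```

```bash
python3 st.py
```

```text
[ 0.47  0.87 -0.81  2.06  1.05  0.69  2.76] [498.3  -4.3  44.3] [-1.570e+00  1.000e-03  2.242e+00] [-0.6  0.1 -1.3] [0.03 0.06 0.01] 57.53723906985742 8.9
```

Emit:
{"op": "servo_tool", "data": {"increments": [{"dx": 0,"dy": 0,"dz": 1,"ax": 0,"ay": 0,"az": 0,"claw": 1},{"dx": 0,"dy": 0,"dz": 2.2,"ax": 0,"ay": 0,"az": 0,"claw": 1},{"dx": 0,"dy": 0,"dz": 3.5,"ax": 0,"ay": 0,"az": -0.1,"claw": 1},{"dx": 1.5,"dy": -0.1,"dz": 4.5,"ax": 0,"ay": 0,"az": -0.2,"claw": 1},{"dx": 3.5,"dy": -0.3,"dz": 4.5,"ax": 0,"ay": 0,"az": -0.3,"claw": 1},{"dx": 5.5,"dy": -0.5,"dz": 4.5,"ax": 0,"ay": 0,"az": -0.4,"claw": 1},{"dx": 7.5,"dy": -0.7,"dz": 4.5,"ax": 0,"ay": 0,"az": -0.5,"claw": 1},{"dx": 9.5,"dy": -0.8,"dz": 4.5,"ax": 0,"ay": 0,"az": -0.6,"claw": 1}]}}

```text
clock: 9.57
eef_pos: [594.3, -12.7, 89.7]
tool_rot: [-1.571, 0.002, 1.637]
force: [0.5, 0.1, -0.7]
width: 57.7
```

```bash
python3 st.py
```

```text
[ 0.43  0.85 -0.76  1.78  0.78  0.84  2.49] [594.3 -12.7  89.7] [-1.571  0.002  1.637] [ 0.5  0.1 -0.7] [ 0.02 -0.02  0.07] 57.69773675158004 9.5667
```

Emit:
{"op": "servo_tool", "data": {"increments": [{"dx": 2,"dy": -0.2,"dz": 0,"ax": 0,"ay": 0,"az": -0.1,"claw": 1},{"dx": 4,"dy": -0.3,"dz": 0,"ax": 0,"ay": 0,"az": -0.2,"claw": 1},{"dx": 5.5,"dy": -0.4,"dz": -1,"ax": 0,"ay": 0,"az": -0.3,"claw": 1},{"dx": 6.7,"dy": -0.4,"dz": -2.5,"ax": 0,"ay": 0,"az": -0.4,"claw": 1},{"dx": 6.7,"dy": -0.4,"dz": -4,"ax": 0,"ay": 0,"az": -0.5,"claw": 1},{"dx": 6.7,"dy": -0.4,"dz": -5,"ax": 0,"ay": 0,"az": -0.6,"claw": 1},{"dx": 6.7,"dy": -0.4,"dz": -5,"ax": 0,"ay": 0,"az": -0.6,"claw": 1}]}}

```text
clock: 10.15
eef_pos: [658.8, -16.2, 37.3]
tool_rot: [-1.568, 0.004, 1.041]
force: [-0.7, -0.3, -1.4]
width: 58.0
```

```bash
python3 st.py; python3 -c "
from h import *
grab('side','s5.png'); grab('top','t5.png')"
```

```text
[ 0.31  0.95 -0.58  1.61  0.67  0.8   2.04] [658.8 -16.2  37.3] [-1.568  0.004  1.041] [-0.7 -0.3 -1.4] [-0.03  0.06  0.02] 58.04129701973143 10.15
```

View pics/s5.png

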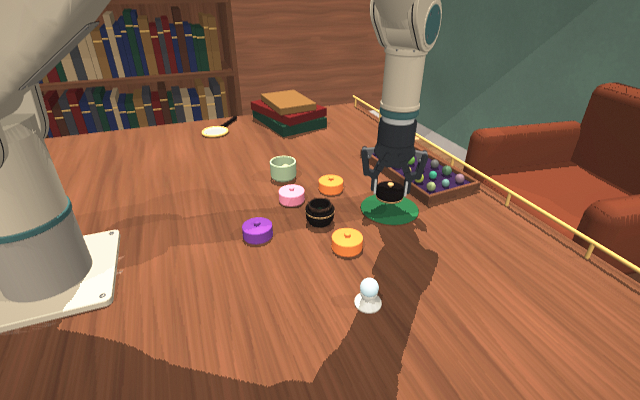

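The side view shows the lid in the gripper over the pad at (390,190), and the box open at (320,212). I'll lower the lid.

Emit:
{"op": "servo_tool", "data": {"increments": [{"dx": 0,"dy": 0,"dz": -1,"ax": 0,"ay": 0,"az": 0,"claw": 1},{"dx": 0,"dy": 0,"dz": -1.8,"ax": 0,"ay": 0,"az": 0,"claw": 1},{"dx": 0,"dy": 0,"dz": -2.3,"ax": 0,"ay": 0,"az": 0,"claw": 1},{"dx": 0,"dy": 0,"dz": -2.6,"ax": 0,"ay": 0,"az": 0,"claw": 1},{"dx": 0,"dy": 0,"dz": -2.75,"ax": 0,"ay": 0,"az": 0,"claw": 1},{"dx": 0,"dy": 0,"dz": -2.75,"ax": 0,"ay": 0,"az": 0,"claw": 1}]}}

```text
clock: 10.75
eef_pos: [660.2, -15.9, 11.3]
tool_rot: [-1.57, 0.0, 1.044]
force: [-0.3, 0.2, -0.5]
width: 58.1
```

```bash
python3 st.py
```

```text
[ 0.3   0.98 -0.56  1.61  0.7   0.76  2.03] [660.2 -15.9  11.3] [-1.57   0.     1.044] [-0.3  0.2 -0.5] [ 0.01  0.04 -0.02] 58.13832387263743 10.75
```

Emit:
{"op": "servo_tool", "data": {"increments": [{"dx": 0,"dy": 0,"dz": -0.1,"ax": 0,"ay": 0,"az": 0,"claw": 1},{"dx": 0,"dy": 0,"dz": -0.2,"ax": 0,"ay": 0,"az": 0,"claw": 1},{"dx": 0,"dy": 0,"dz": -0.3,"ax": 0,"ay": 0,"az": 0,"claw": 1}]}}

```text
clock: 11.0
eef_pos: [660.7, -15.9, 9.0]
tool_rot: [-1.571, -0.0, 1.044]
force: [-0.1, 0.5, -0.5]
width: 57.7
```

```bash
python3 st.py
```

```text
[ 0.29  0.99 -0.56  1.61  0.7   0.75  2.02] [660.7 -15.9   9. ] [-1.571 -0.     1.044] [-0.1  0.5 -0.5] [ 0.06  0.03 -0.03] 57.683287001266905 11.0
```

Emit:
{"op": "servo_tool", "data": {"increments": [{"dx": 0,"dy": 0,"dz": -0.05,"ax": 0,"ay": 0,"az": 0,"claw": 1},{"dx": 0,"dy": 0,"dz": -0.1,"ax": 0,"ay": 0,"az": 0,"claw": 1},{"dx": 0,"dy": 0,"dz": -0.1,"ax": 0,"ay": 0,"az": 0,"claw": 1}]}}

```text
clock: 11.25
eef_pos: [660.4, -15.9, 7.8]
tool_rot: [-1.571, 0.0, 1.044]
force: [-0.7, -0.2, -0.5]
width: 57.5
```

```bash
python3 st.py
```

```text
[ 0.29  0.99 -0.56  1.61  0.7   0.75  2.02] [660.4 -15.9   7.8] [-1.571  0.     1.044] [-0.7 -0.2 -0.5] [-0.03  0.04  0.05] 57.5116906612124 11.25
```

Emit:
{"op": "servo_tool", "data": {"increments": [{"dx": 0,"dy": 0,"dz": -0.05,"ax": 0,"ay": 0,"az": 0,"claw": 1},{"dx": 0,"dy": 0,"dz": -0.1,"ax": 0,"ay": 0,"az": 0,"claw": 1},{"dx": 0,"dy": 0,"dz": -0.1,"ax": 0,"ay": 0,"az": 0,"claw": 1}]}}

```text
clock: 11.5
eef_pos: [660.5, -15.9, 7.6]
tool_rot: [-1.571, 0.0, 1.044]
force: [-1.6, -0.2, 4.3]
width: 57.9
```

```bash
python3 st.py; python3 -c "
from h import *
d=grab('side','s6.png')['color'][150:240,340:440]; cv2.imwrite('pics/s6c.png',cv2.resize(d[...,::-1],None,fx=6,fy=6,interpolation=0))"
```

```text
[ 0.29  0.99 -0.56  1.61  0.7   0.75  2.02] [660.5 -15.9   7.6] [-1.571  0.     1.044] [-1.6 -0.2  4.3] [-0.    0.45  0.02] 57.850051967262075 11.5
```

View pics/s6c.png

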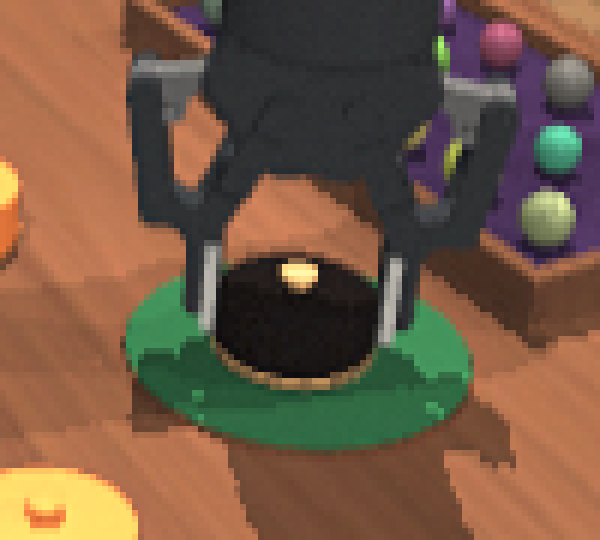

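The lid has touched down upright in the middle of the pad. I'll release it and lift away.

Emit:
{"op": "servo_tool", "data": {"increments": [{"dx": 0,"dy": 0,"dz": 0,"ax": 0,"ay": 0,"az": 0,"claw": 0},{"dx": 0,"dy": 0,"dz": 0,"ax": 0,"ay": 0,"az": 0,"claw": -1},{"dx": 0,"dy": 0,"dz": 0,"ax": 0,"ay": 0,"az": 0,"claw": -1},{"dx": 0,"dy": 0,"dz": 0,"ax": 0,"ay": 0,"az": 0,"claw": -1},{"dx": 0,"dy": 0,"dz": 0,"ax": 0,"ay": 0,"az": 0,"claw": -1},{"dx": 0,"dy": 0,"dz": 1,"ax": 0,"ay": 0,"az": 0,"claw": -1},{"dx": 0,"dy": 0,"dz": 3,"ax": 0,"ay": 0,"az": 0,"claw": -1},{"dx": 0,"dy": 0,"dz": 6,"ax": 0,"ay": 0,"az": 0,"claw": -1}]}}

```text
clock: 12.22
eef_pos: [658.4, -16.1, 65.5]
tool_rot: [-1.566, 0.003, 1.045]
force: [0.1, 0.5, -0.6]
width: 85.3
```

```bash
python3 st.py
```

```text
[ 0.32  0.91 -0.61  1.6   0.65  0.84  2.07] [658.4 -16.1  65.5] [-1.566  0.003  1.045] [ 0.1  0.5 -0.6] [ 0.02 -0.    0.02] 85.32219899885551 12.2167
```

Emit:
{"op": "servo_tool", "data": {"increments": [{"dx": 0,"dy": 0,"dz": 3.5,"ax": 0,"ay": 0,"az": -0.1,"claw": -1},{"dx": -2,"dy": -3,"dz": 6.5,"ax": 0,"ay": 0,"az": -0.2,"claw": -0.5},{"dx": -4.5,"dy": -6,"dz": 6.5,"ax": 0,"ay": 0,"az": -0.3,"claw": 0.25},{"dx": -7,"dy": -9,"dz": 6.5,"ax": 0,"ay": 0,"az": -0.4,"claw": 0.25},{"dx": -9.5,"dy": -12,"dz": 6.5,"ax": 0,"ay": 0,"az": -0.5,"claw": 0.25},{"dx": -12,"dy": -15.5,"dz": 6.5,"ax": 0,"ay": 0,"az": -0.6,"claw": 0.25},{"dx": -14.5,"dy": -19,"dz": 6.5,"ax": 0,"ay": 0,"az": -0.7,"claw": 0.25},{"dx": -17,"dy": -22.5,"dz": 6.5,"ax": 0,"ay": 0,"az": -0.8,"claw": 0.25}]}}

```text
clock: 12.88
eef_pos: [491.7, -238.9, 132.8]
tool_rot: [-1.572, -0.001, 0.24]
force: [0.0, -0.5, 0.0]
width: 31.9
```

```bash
python3 st.py
```

```text
[ 0.71  0.65 -0.47  1.89  0.45  0.7   1.78] [ 491.7 -238.9  132.8] [-1.572e+00 -1.000e-03  2.400e-01] [ 0.  -0.5  0. ] [-0.01  0.02 -0.01] 31.904066368275974 12.8833
```

Emit:
{"op": "servo_tool", "data": {"increments": [{"dx": -0.3,"dy": -1,"dz": 0,"ax": 0,"ay": 0,"az": -0.1,"claw": 0.25},{"dx": -0.3,"dy": -1,"dz": -1,"ax": 0,"ay": 0,"az": -0.15,"claw": 0.25},{"dx": -0.3,"dy": -1,"dz": -2,"ax": 0,"ay": 0,"az": -0.15,"claw": 0.25},{"dx": -0.3,"dy": -1,"dz": -3,"ax": 0,"ay": 0,"az": -0.15,"claw": 0.25},{"dx": -0.3,"dy": -1,"dz": -3,"ax": 0,"ay": 0,"az": -0.15,"claw": 0.25}]}}

```text
clock: 13.3
eef_pos: [489.0, -246.1, 100.1]
tool_rot: [-1.569, 0.003, 0.097]
force: [0.3, -0.6, -0.4]
width: 31.9
```

```bash
python3 st.py; python3 -c "
from h import *
d=grab('side','s7.png')['color'][200:330,300:440]; cv2.imwrite('pics/s7c.png',cv2.resize(d[...,::-1],None,fx=4,fy=4,interpolation=0))
grab('wrist','w7.png');grab('top','t7.png')"
```

```text
[ 0.68  0.7  -0.4   1.91  0.44  0.62  1.66] [ 489.  -246.1  100.1] [-1.569  0.003  0.097] [ 0.3 -0.6 -0.4] [ 0.07 -0.04  0.01] 31.92069597267354 13.3
```

View pics/s7c.png

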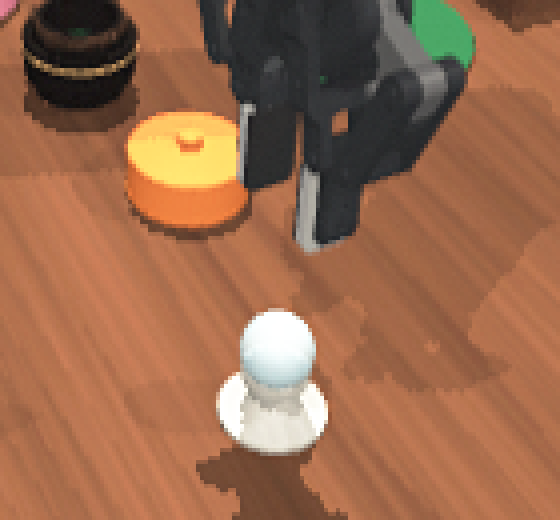

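View pics/w7.png

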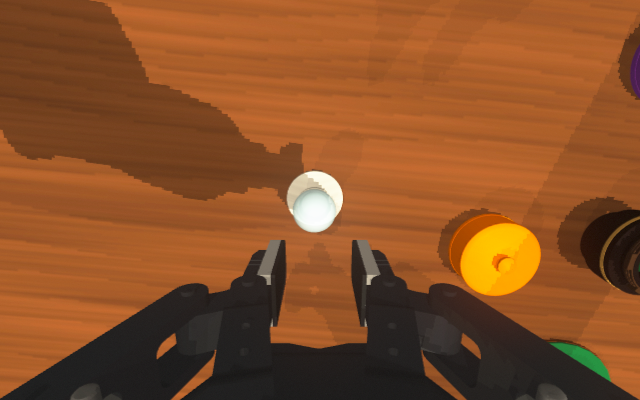

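View pics/t7.png

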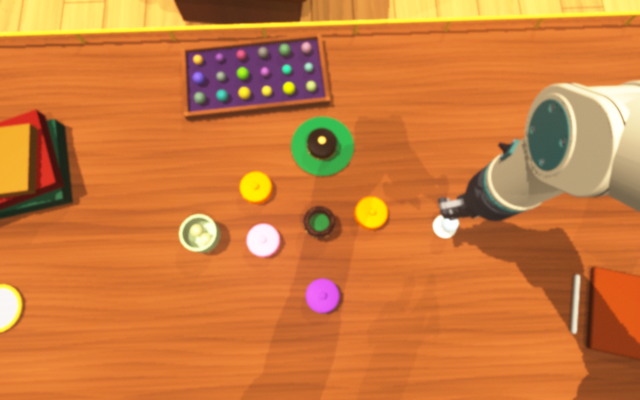

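```bash
python3 -c "
from h import *
S=ld('s7');W=ld('w7')
for z in (94,100,104,108): print(z,[proj(S,[x,y,z]).round(1) for x,y in((479.6,-263),(501.5,-261),(476.5,-231))])
# crystal from wrist
h=cv2.cvtColor(W['color'],cv2.COLOR_RGB2HSV)
print('cr wrist', proj(W,[486.5,-249.5,34]), onz(W,314.5,211,34), onz(W,315,197,3))
for z in (98,102,106): print(z,proj(W,[489,-246.1,z]))
T=ld('top0')
# stand foot
c=cv2.cvtColor(T['color'],cv2.COLOR_RGB2HSV)[205:245,425:470];m=cv2.inRange(c,(0,0,150),(180,90,255));print(cv2.boundingRect(m))
"
```

```text
94 [array([372.1, 265.6]), array([384.5, 261.1]), array([360.4, 252.9])]
100 [array([372.4, 262.4]), array([384.9, 258. ]), array([360.6, 249.9])]
104 [array([372.6, 260.3]), array([385.2, 255.9]), array([360.8, 247.8])]
108 [array([372.8, 258.1]), array([385.4, 253.8]), array([360.9, 245.7])]
cr wrist [314.16083838 209.94581917] [ 487.23395547 -249.19615322   34.        ] [ 485.35808584 -249.28150961    3.        ]
98 [319.12315346 253.00397903]
102 [319.1591538  256.49447859]
106 [319.19700529 260.16446025]
(8, 10, 26, 23)
```

```bash
python3 -c "
from h import *
d=ld('s7')
i=d['color'][215:270,345:405][...,::-1]; i=cv2.resize(i,None,fx=12,fy=10,interpolation=0)
i=cv2.convertScaleAbs(i,alpha=1.8,beta=20)
for z,c in((100,(0,0,255)),(106,(0,255,0))):
  for s in(-1,1):
    for w in (-11,11):
      X=np.array([489,-246.1,z])+s*16*np.array([-.097,.995,0])+w*np.array([.995,.097,0])
      p=proj(d,X)-[345,215]+.5; cv2.circle(i,(int(p[0]*12),int(p[1]*10)),5,c,2)
cv2.imwrite('pics/z.png',i)"
```

```text
(no output)
```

View pics/z.png

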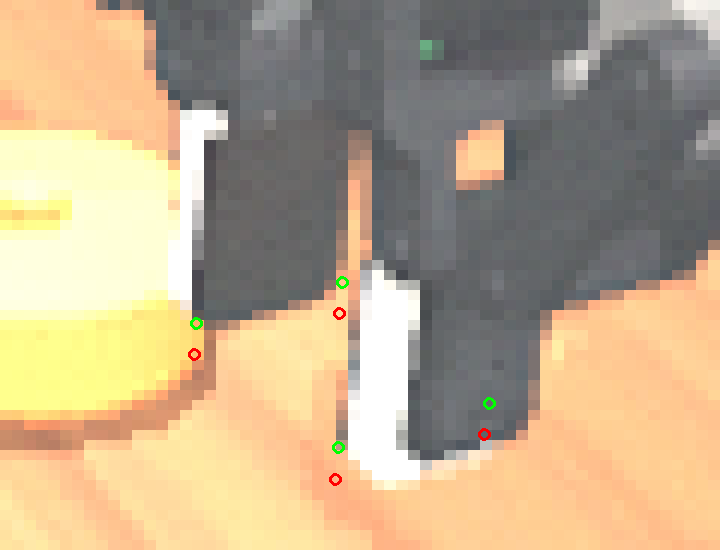

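Emit:
{"op": "servo_tool", "data": {"increments": [{"dx": -0.2,"dy": -0.3,"dz": -1,"ax": 0,"ay": 0,"az": 0,"claw": -0.1},{"dx": -0.2,"dy": -0.3,"dz": -2,"ax": 0,"ay": 0,"az": 0,"claw": -0.1},{"dx": -0.2,"dy": -0.3,"dz": -3,"ax": 0,"ay": 0,"az": 0,"claw": -0.1},{"dx": -0.2,"dy": -0.3,"dz": -3.5,"ax": 0,"ay": 0,"az": 0,"claw": -0.1},{"dx": -0.2,"dy": -0.3,"dz": -3.5,"ax": 0,"ay": 0,"az": 0,"claw": -0.1},{"dx": -0.2,"dy": -0.3,"dz": -3.5,"ax": 0,"ay": 0,"az": 0,"claw": -0.1}]}}

```text
clock: 13.95
eef_pos: [487.5, -250.3, 66.2]
tool_rot: [-1.57, 0.001, 0.095]
force: [-0.8, -0.6, 0.7]
width: 47.0
```

```bash
python3 st.py; python3 -c "
from h import *
W=grab('wrist','w8.png');s=read_state()
print(proj(W,[486.7,-249.4,34]))"
```

```text
[ 0.66  0.75 -0.36  1.93  0.48  0.55  1.64] [ 487.5 -250.3   66.2] [-1.57e+00  1.00e-03  9.50e-02] [-0.8 -0.6  0.7] [ 0.06 -0.05 -0.03] 47.03059092459685 13.95
[320.52928962 231.16167059]
```

View pics/w8.png

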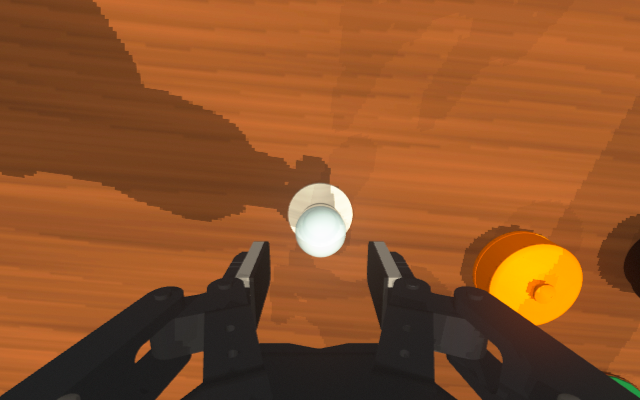

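Emit:
{"op": "servo_tool", "data": {"increments": [{"dx": -0.07,"dy": 0.08,"dz": -0.8,"ax": 0,"ay": 0,"az": 0,"claw": -0.1},{"dx": -0.07,"dy": 0.08,"dz": -1.6,"ax": 0,"ay": 0,"az": 0,"claw": -0.1},{"dx": -0.07,"dy": 0.08,"dz": -2.4,"ax": 0,"ay": 0,"az": 0,"claw": -0.1},{"dx": -0.07,"dy": 0.08,"dz": -3.2,"ax": 0,"ay": 0,"az": 0,"claw": -0.1},{"dx": -0.07,"dy": 0.08,"dz": -3.9,"ax": 0,"ay": 0,"az": 0,"claw": -0.1},{"dx": -0.07,"dy": 0.08,"dz": -3.9,"ax": 0,"ay": 0,"az": 0,"claw": -0.1},{"dx": -0.07,"dy": 0.08,"dz": -3.9,"ax": 0,"ay": 0,"az": 0,"claw": -0.1}]}}

```text
clock: 14.58
eef_pos: [486.7, -249.5, 27.1]
tool_rot: [-1.57, 0.001, 0.094]
force: [0.8, -0.1, -0.1]
width: 47.1
```

```bash
python3 st.py; python3 -c "
from h import *
d=grab('side','s9.png')['color'][250:320,330:410]; cv2.imwrite('pics/s9c.png',cv2.resize(d[...,::-1],None,fx=8,fy=8,interpolation=0))
grab('wrist','w9.png')"
```

```text
[ 0.63  0.81 -0.31  1.94  0.52  0.47  1.6 ] [ 486.7 -249.5   27.1] [-1.57e+00  1.00e-03  9.40e-02] [ 0.8 -0.1 -0.1] [ 0.01 -0.03 -0.04] 47.06621417830288 14.5833
```

View pics/s9c.png

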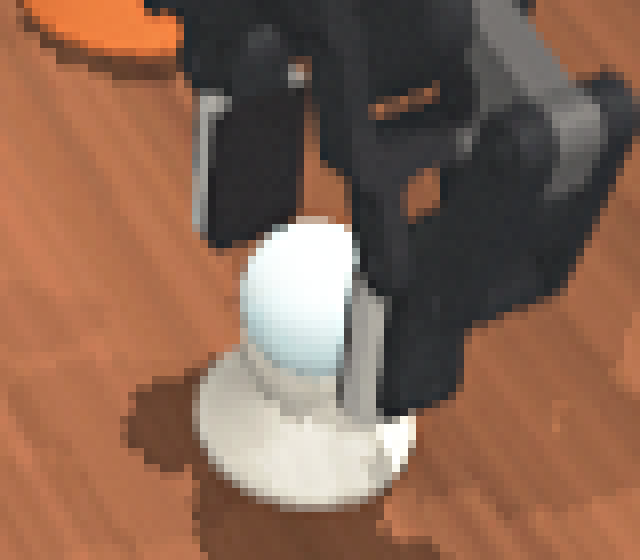

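View pics/w9.png

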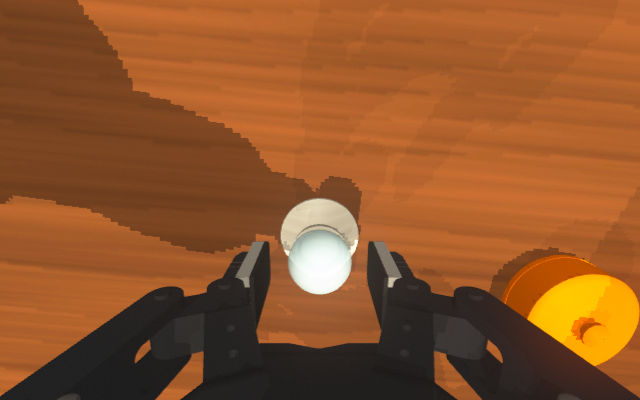

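The ball is centred between the jaws, and the tips are about 4 mm below the equator before the closing swing. I'll raise the tool 2.5 mm so the tips grip near the equator, then close.

Emit:
{"op": "servo_tool", "data": {"increments": [{"dx": 0,"dy": 0,"dz": 0.25,"ax": 0,"ay": 0,"az": 0,"claw": -0.1},{"dx": 0,"dy": 0,"dz": 0.25,"ax": 0,"ay": 0,"az": 0,"claw": 0.1},{"dx": 0,"dy": 0,"dz": 0.25,"ax": 0,"ay": 0,"az": 0,"claw": 0.2},{"dx": 0,"dy": 0,"dz": 0.25,"ax": 0,"ay": 0,"az": 0,"claw": 0.25},{"dx": 0,"dy": 0,"dz": 0.25,"ax": 0,"ay": 0,"az": 0,"claw": 0.3}]}}

```text
clock: 15.1
eef_pos: [487.1, -249.6, 30.5]
tool_rot: [-1.571, -0.0, 0.094]
force: [0.7, 2.1, -0.1]
width: 30.0
```

```bash
python3 st.py
```

```text
[ 0.63  0.8  -0.32  1.94  0.52  0.47  1.6 ] [ 487.1 -249.6   30.5] [-1.571 -0.     0.094] [ 0.7  2.1 -0.1] [ 0.1  -0.03  0.01] 29.970769123051614 15.1
```

Emit:
{"op": "servo_tool", "data": {"increments": [{"dx": 0,"dy": 0,"dz": 0,"ax": 0,"ay": 0,"az": 0,"claw": 0.4},{"dx": 0,"dy": 0,"dz": 0,"ax": 0,"ay": 0,"az": 0,"claw": 0.6},{"dx": 0,"dy": 0,"dz": 0,"ax": 0,"ay": 0,"az": 0,"claw": 1},{"dx": 0,"dy": 0,"dz": 0,"ax": 0,"ay": 0,"az": 0,"claw": 1}]}}

```text
clock: 15.43
eef_pos: [487.2, -249.6, 30.7]
tool_rot: [-1.571, -0.0, 0.094]
force: [-0.3, 0.9, 6.0]
width: 26.5
```

```bash
python3 st.py; python3 -c "
from h import *
d=grab('side','s10.png')['color'][250:320,330:410]; cv2.imwrite('pics/s10c.png',cv2.resize(d[...,::-1],None,fx=8,fy=8,interpolation=0))"
```

```text
[ 0.63  0.8  -0.32  1.94  0.52  0.47  1.6 ] [ 487.2 -249.6   30.7] [-1.571 -0.     0.094] [-0.3  0.9  6. ] [ 0.29  0.17 -0.04] 26.53034741130046 15.4333
```

View pics/s10c.png

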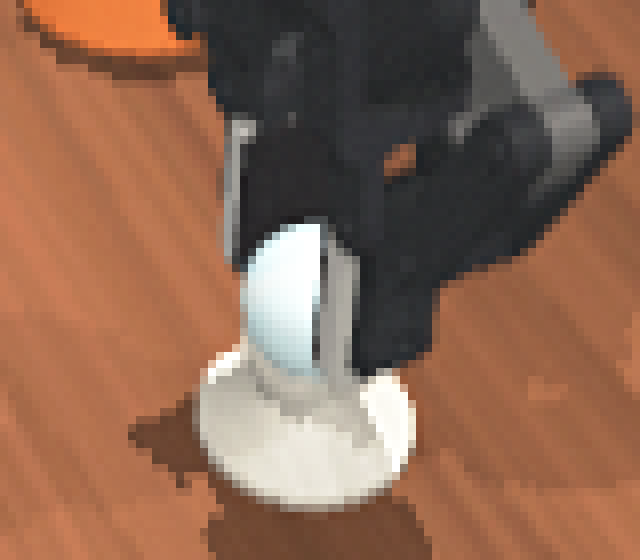

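Emit:
{"op": "servo_tool", "data": {"increments": [{"dx": 0,"dy": 0,"dz": 0.1,"ax": 0,"ay": 0,"az": 0,"claw": 1},{"dx": 0,"dy": 0,"dz": 0.2,"ax": 0,"ay": 0,"az": 0,"claw": 1},{"dx": 0,"dy": 0,"dz": 0.3,"ax": 0,"ay": 0,"az": 0,"claw": 1},{"dx": 0,"dy": 0,"dz": 0.4,"ax": 0,"ay": 0,"az": 0,"claw": 1},{"dx": 0,"dy": 0,"dz": 0.4,"ax": 0,"ay": 0,"az": 0,"claw": 1}]}}

```text
clock: 15.9
eef_pos: [487.1, -250.0, 34.4]
tool_rot: [-1.571, -0.0, 0.094]
force: [-0.5, -0.5, -1.0]
width: 26.4
```

```bash
python3 st.py; python3 -c "
from h import *
d=grab('side','s11.png')['color'][250:320,330:410]; cv2.imwrite('pics/s11c.png',cv2.resize(d[...,::-1],None,fx=8,fy=8,interpolation=0))"
```

```text
[ 0.63  0.8  -0.32  1.94  0.51  0.48  1.61] [ 487.1 -250.    34.4] [-1.571 -0.     0.094] [-0.5 -0.5 -1. ] [-0.02 -0.    0.04] 26.43492400405563 15.9
```

View pics/s11c.png

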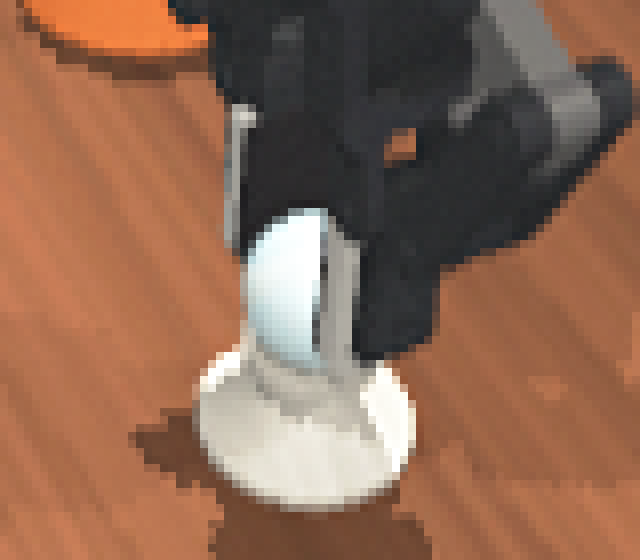

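Emit:
{"op": "servo_tool", "data": {"increments": [{"dx": 0,"dy": 0,"dz": 0.4,"ax": 0,"ay": 0,"az": 0,"claw": 1},{"dx": 0,"dy": 0,"dz": 0.9,"ax": 0,"ay": 0,"az": 0,"claw": 1},{"dx": 0,"dy": 0,"dz": 1.4,"ax": 0,"ay": 0,"az": 0,"claw": 1},{"dx": 0,"dy": 0,"dz": 1.7,"ax": 0,"ay": 0,"az": 0,"claw": 1},{"dx": 0,"dy": 0,"dz": 1.8,"ax": 0,"ay": 0,"az": 0,"claw": 1},{"dx": 0,"dy": 0,"dz": 1.8,"ax": 0,"ay": 0,"az": 0,"claw": 1}]}}

```text
clock: 16.45
eef_pos: [487.4, -250.0, 52.9]
tool_rot: [-1.571, -0.001, 0.094]
force: [-0.3, 0.9, -0.6]
width: 26.5
```

```bash
python3 st.py; python3 -c "
from h import *
d=grab('side','s12.png')['color'][240:310,330:410]; cv2.imwrite('pics/s12c.png',cv2.resize(d[...,::-1],None,fx=8,fy=8,interpolation=0))"
```

```text
[ 0.65  0.77 -0.35  1.94  0.49  0.52  1.62] [ 487.4 -250.    52.9] [-1.571e+00 -1.000e-03  9.400e-02] [-0.3  0.9 -0.6] [ 0.   -0.02 -0.01] 26.518738832090953 16.45
```

View pics/s12c.png

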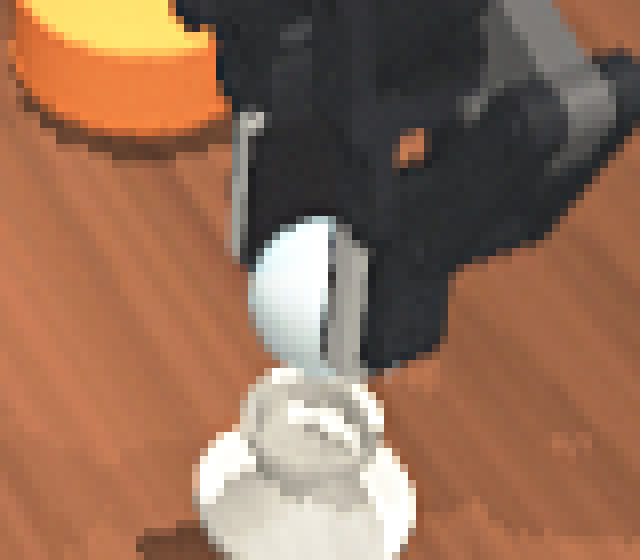

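Emit:
{"op": "servo_tool", "data": {"increments": [{"dx": 0,"dy": 0,"dz": 1.2,"ax": 0,"ay": 0,"az": 0,"claw": 1},{"dx": 0,"dy": 0.5,"dz": 2.4,"ax": 0,"ay": 0,"az": 0,"claw": 1},{"dx": 0.1,"dy": 2,"dz": 3.4,"ax": 0,"ay": 0,"az": 0,"claw": 1},{"dx": 0.2,"dy": 4,"dz": 3.8,"ax": 0,"ay": 0,"az": 0,"claw": 1},{"dx": 0.3,"dy": 6.5,"dz": 3.8,"ax": 0,"ay": 0,"az": 0,"claw": 1},{"dx": 0.4,"dy": 9,"dz": 3.8,"ax": 0,"ay": 0,"az": 0,"claw": 1},{"dx": 0.5,"dy": 11.5,"dz": 3.8,"ax": 0,"ay": 0,"az": 0,"claw": 1},{"dx": 0.6,"dy": 14,"dz": 3.8,"ax": 0,"ay": 0,"az": 0,"claw": 1}]}}

```text
clock: 17.17
eef_pos: [493.1, -107.0, 91.1]
tool_rot: [-1.57, -0.001, 0.095]
force: [0.0, -0.3, -0.4]
width: 26.0
```

Emit:
{"op": "servo_tool", "data": {"increments": [{"dx": 0.1,"dy": 2.5,"dz": 0,"ax": 0,"ay": 0,"az": 0,"claw": 1},{"dx": 0.2,"dy": 5,"dz": 0,"ax": 0,"ay": 0,"az": 0,"claw": 1},{"dx": 0.3,"dy": 7.2,"dz": 0,"ax": 0,"ay": 0,"az": 0,"claw": 1},{"dx": 0.4,"dy": 9,"dz": 0,"ax": 0,"ay": 0,"az": 0,"claw": 1},{"dx": 0.5,"dy": 10.2,"dz": 0,"ax": 0,"ay": 0,"az": 0,"claw": 1},{"dx": 0.5,"dy": 10.6,"dz": 0,"ax": 0,"ay": 0,"az": 0,"claw": 1},{"dx": 0.5,"dy": 10.6,"dz": 0,"ax": 0,"ay": 0,"az": 0,"claw": 1}]}}

```text
clock: 17.75
eef_pos: [498.0, -1.4, 90.9]
tool_rot: [-1.57, -0.001, 0.098]
force: [0.6, -1.2, -0.2]
width: 26.3
```

```bash
python3 st.py; python3 -c "
from h import *
d=grab('side','s13.png')['color'][170:240,280:360]; cv2.imwrite('pics/s13c.png',cv2.resize(d[...,::-1],None,fx=8,fy=8,interpolation=0)); grab('wrist','w13.png')"
```

```text
[ 0.16  0.65 -0.32  2.05  0.42  0.49  1.2 ] [498.   -1.4  90.9] [-1.57e+00 -1.00e-03  9.80e-02] [ 0.6 -1.2 -0.2] [ 0.01 -0.03  0.01] 26.263834449946582 17.75
```

View pics/s13c.png

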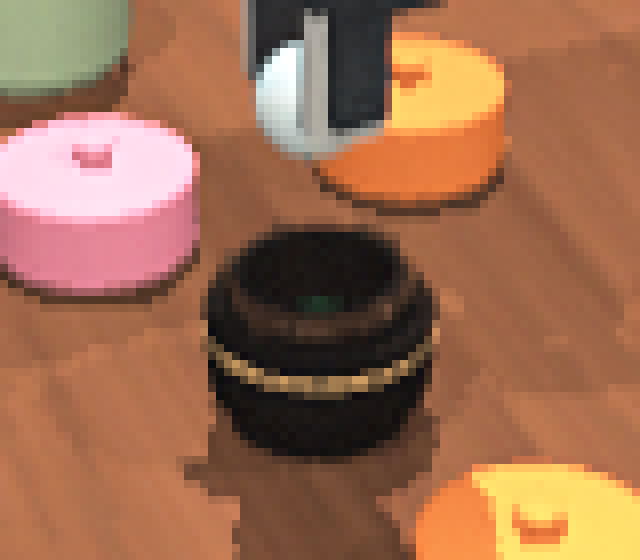

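View pics/w13.png

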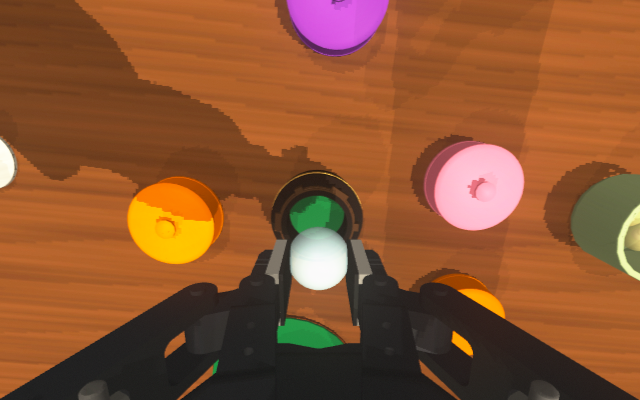

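Emit:
{"op": "servo_tool", "data": {"increments": [{"dx": 0.03,"dy": -0.26,"dz": 0,"ax": 0,"ay": 0,"az": 0,"claw": 1},{"dx": 0.03,"dy": -0.26,"dz": -1,"ax": 0,"ay": 0,"az": 0,"claw": 1},{"dx": 0.03,"dy": -0.26,"dz": -2,"ax": 0,"ay": 0,"az": 0,"claw": 1},{"dx": 0.03,"dy": -0.26,"dz": -2,"ax": 0,"ay": 0,"az": 0,"claw": 1}]}}

```text
clock: 18.18
eef_pos: [496.9, -7.3, 68.2]
tool_rot: [-1.571, 0.004, 0.093]
force: [-0.2, -0.3, -1.1]
width: 26.1
```

```bash
python3 st.py; python3 -c "
from h import *
d=grab('wrist','w14.png')
p=[proj(d,[498.3+19*np.cos(a),-4+19*np.sin(a),44.5]) for a in np.linspace(0,6.28,40)]
i=d['color'][...,::-1].copy()
for q in p: cv2.circle(i,tuple(int(v) for v in q),1,(0,0,255),-1)
cv2.imwrite('pics/w14o.png',cv2.resize(i[150:310,220:420],None,fx=4,fy=3.7))"
```

```text
[ 0.15  0.69 -0.29  2.06  0.44  0.45  1.19] [496.9  -7.3  68.2] [-1.571  0.004  0.093] [-0.2 -0.3 -1.1] [0.03 0.03 0.04] 26.100983131317086 18.1833
```

View pics/w14o.png

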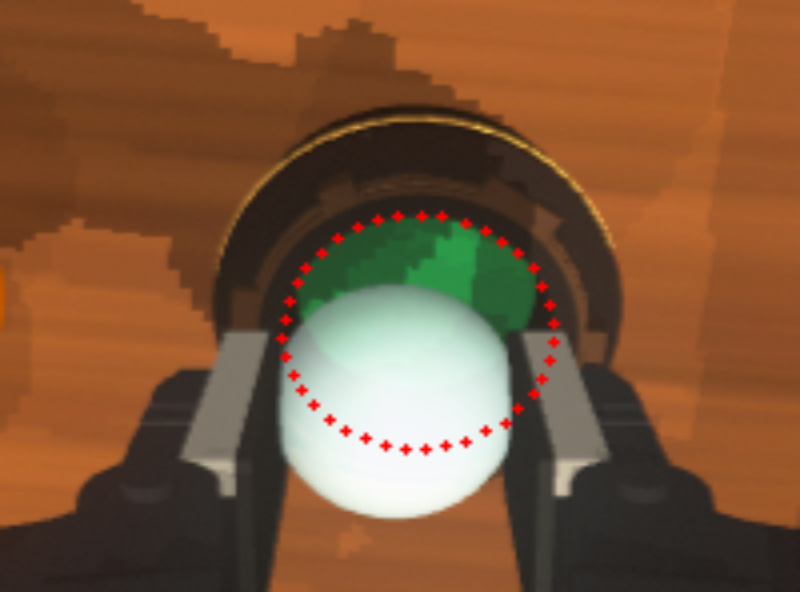

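Emit:
{"op": "servo_tool", "data": {"increments": [{"dx": 0.1,"dy": 0.3,"dz": -0.3,"ax": 0,"ay": 0,"az": 0,"claw": 1},{"dx": 0.1,"dy": 0.3,"dz": -0.6,"ax": 0,"ay": 0,"az": 0,"claw": 1},{"dx": 0.1,"dy": 0.3,"dz": -0.8,"ax": 0,"ay": 0,"az": 0,"claw": 1},{"dx": 0.1,"dy": 0.3,"dz": -0.8,"ax": 0,"ay": 0,"az": 0,"claw": 1},{"dx": 0.1,"dy": 0.3,"dz": -0.8,"ax": 0,"ay": 0,"az": 0,"claw": 1}]}}

```text
clock: 18.65
eef_pos: [499.3, -3.3, 62.3]
tool_rot: [-1.571, 0.0, 0.094]
force: [1.6, 0.8, 0.1]
width: 26.2
```

```bash
python3 st.py
```

```text
[ 0.14  0.7  -0.28  2.06  0.45  0.43  1.18] [499.3  -3.3  62.3] [-1.571  0.     0.094] [1.6 0.8 0.1] [-0.02  0.03 -0.03] 26.177442767793632 18.65
```

Emit:
{"op": "servo_tool", "data": {"increments": [{"dx": -0.05,"dy": -0.04,"dz": -0.4,"ax": 0,"ay": 0,"az": 0,"claw": 1},{"dx": -0.05,"dy": -0.04,"dz": -0.8,"ax": 0,"ay": 0,"az": 0,"claw": 1},{"dx": -0.05,"dy": -0.04,"dz": -1,"ax": 0,"ay": 0,"az": 0,"claw": 1},{"dx": -0.05,"dy": -0.04,"dz": -1.2,"ax": 0,"ay": 0,"az": 0,"claw": 1},{"dx": -0.05,"dy": -0.04,"dz": -1.2,"ax": 0,"ay": 0,"az": 0,"claw": 1},{"dx": -0.05,"dy": -0.04,"dz": -1.2,"ax": 0,"ay": 0,"az": 0,"claw": 1}]}}

```text
clock: 19.15
eef_pos: [498.8, -3.8, 50.2]
tool_rot: [-1.571, 0.0, 0.094]
force: [-0.3, 0.1, -0.7]
width: 26.4
```

```bash
python3 st.py; python3 -c "
from h import *
d=grab('wrist','w15.png')
i=d['color'][...,::-1].copy()
for r,z,c in((19,44.5,(0,0,255)),(31,34,(255,255,0))):
  for a in np.linspace(0,6.28,60): cv2.circle(i,tuple(int(round(v)) for v in proj(d,[498.3+r*np.cos(a),-4+r*np.sin(a),z])),1,c,-1)
i=cv2.resize(i[170:330,220:420],None,fx=4,fy=3.7)
cv2.imwrite('pics/w15o.png',i)
d=grab('side','s15.png')['color'][170:240,280:360]; cv2.imwrite('pics/s15c.png',cv2.resize(d[...,::-1],None,fx=8,fy=8,interpolation=0))"
```

```text
[ 0.13  0.73 -0.26  2.07  0.46  0.4   1.17] [498.8  -3.8  50.2] [-1.571  0.     0.094] [-0.3  0.1 -0.7] [ 0.    0.   -0.01] 26.40372275270642 19.15
```

View pics/w15o.png

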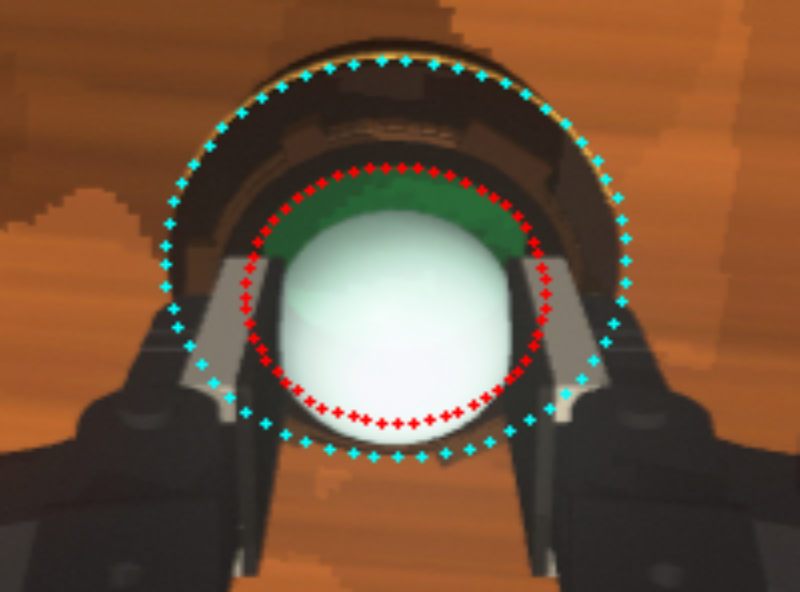

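View pics/s15c.png

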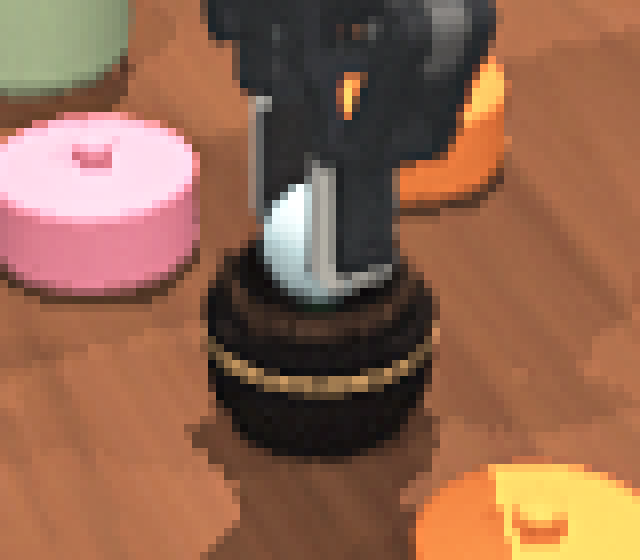

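Emit:
{"op": "servo_tool", "data": {"increments": [{"dx": -0.04,"dy": -0.02,"dz": -0.15,"ax": 0,"ay": 0,"az": 0,"claw": 1},{"dx": -0.04,"dy": -0.02,"dz": -0.3,"ax": 0,"ay": 0,"az": 0,"claw": 1},{"dx": -0.04,"dy": -0.02,"dz": -0.4,"ax": 0,"ay": 0,"az": 0,"claw": 1},{"dx": -0.04,"dy": -0.02,"dz": -0.45,"ax": 0,"ay": 0,"az": 0,"claw": 1},{"dx": -0.04,"dy": -0.02,"dz": -0.45,"ax": 0,"ay": 0,"az": 0,"claw": 1}]}}

```text
clock: 19.67
eef_pos: [498.4, -4.0, 45.7]
tool_rot: [-1.571, 0.0, 0.094]
force: [-0.1, 0.2, -0.2]
width: 26.6
```

```bash
python3 st.py
```

```text
[ 0.12  0.73 -0.26  2.07  0.46  0.39  1.16] [498.4  -4.   45.7] [-1.571  0.     0.094] [-0.1  0.2 -0.2] [-0.06 -0.    0.01] 26.61025196754101 19.6667
```

Emit:
{"op": "servo_tool", "data": {"increments": [{"dx": 0,"dy": 0,"dz": -0.05,"ax": 0,"ay": 0,"az": 0,"claw": 1},{"dx": 0,"dy": 0,"dz": -0.1,"ax": 0,"ay": 0,"az": 0,"claw": 1},{"dx": 0,"dy": 0,"dz": -0.1,"ax": 0,"ay": 0,"az": 0,"claw": 1}]}}

```text
clock: 19.92
eef_pos: [498.4, -4.0, 44.7]
tool_rot: [-1.571, 0.0, 0.094]
force: [-1.1, -0.1, -0.8]
width: 26.4
```

Emit:
{"op": "servo_tool", "data": {"increments": [{"dx": 0,"dy": 0,"dz": -0.05,"ax": 0,"ay": 0,"az": 0,"claw": 1},{"dx": 0,"dy": 0,"dz": -0.1,"ax": 0,"ay": 0,"az": 0,"claw": 1},{"dx": 0,"dy": 0,"dz": -0.1,"ax": 0,"ay": 0,"az": 0,"claw": 1}]}}

```text
clock: 20.17
eef_pos: [498.5, -4.0, 44.5]
tool_rot: [-1.571, -0.0, 0.094]
force: [-1.1, 0.3, 6.7]
width: 26.5
```

```bash
python3 st.py
```

```text
[ 0.12  0.73 -0.25  2.07  0.46  0.39  1.16] [498.5  -4.   44.5] [-1.571 -0.     0.094] [-1.1  0.3  6.7] [0.01 0.37 0.02] 26.517867636004205 20.1667
```

Emit:
{"op": "servo_tool", "data": {"increments": [{"dx": 0,"dy": 0,"dz": 0.1,"ax": 0,"ay": 0,"az": 0,"claw": 0.5},{"dx": 0,"dy": 0,"dz": 0.1,"ax": 0,"ay": 0,"az": 0,"claw": 0.42},{"dx": 0,"dy": 0,"dz": 0.1,"ax": 0,"ay": 0,"az": 0,"claw": 0.39},{"dx": 0,"dy": 0,"dz": 0.1,"ax": 0,"ay": 0,"az": 0,"claw": 0.37},{"dx": 0,"dy": 0,"dz": 0.1,"ax": 0,"ay": 0,"az": 0,"claw": 0.35},{"dx": 0,"dy": 0,"dz": 0.1,"ax": 0,"ay": 0,"az": 0,"claw": 0.34}]}}

```text
clock: 20.67
eef_pos: [498.4, -4.0, 44.7]
tool_rot: [-1.571, 0.0, 0.094]
force: [-0.7, 0.1, 0.5]
width: 28.5
```

```bash
python3 st.py; python3 -c "
from h import *
d=grab('side','s16.png')['color'][170:240,280:360]; cv2.imwrite('pics/s16c.png',cv2.resize(d[...,::-1],None,fx=8,fy=8,interpolation=0))"
```

```text
[ 0.12  0.73 -0.26  2.07  0.46  0.39  1.16] [498.4  -4.   44.7] [-1.571  0.     0.094] [-0.7  0.1  0.5] [ 0.02  0.   -0.02] 28.477242963228353 20.6667
```

View pics/s16c.png

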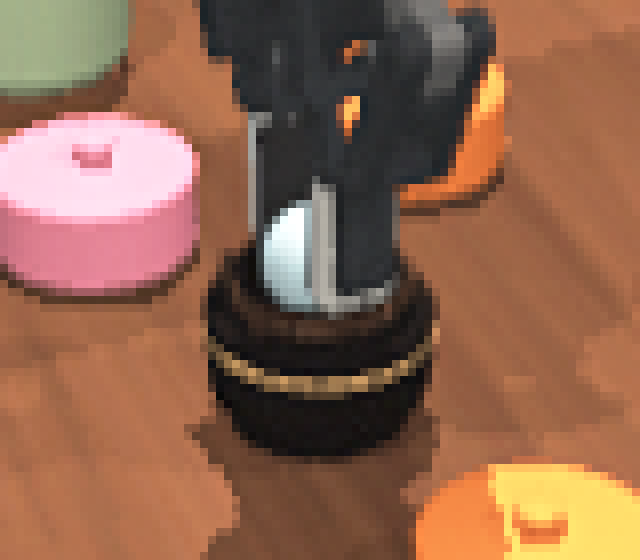

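Emit:
{"op": "servo_tool", "data": {"increments": [{"dx": 0,"dy": 0,"dz": 0,"ax": 0,"ay": 0,"az": 0,"claw": 0.335},{"dx": 0,"dy": 0,"dz": 0,"ax": 0,"ay": 0,"az": 0,"claw": 0.33},{"dx": 0,"dy": 0,"dz": 0,"ax": 0,"ay": 0,"az": 0,"claw": 0.325},{"dx": 0,"dy": 0,"dz": 0,"ax": 0,"ay": 0,"az": 0,"claw": 0.32},{"dx": 0,"dy": 0,"dz": 0,"ax": 0,"ay": 0,"az": 0,"claw": 0.315},{"dx": 0,"dy": 0,"dz": 0,"ax": 0,"ay": 0,"az": 0,"claw": 0.31},{"dx": 0,"dy": 0,"dz": 0,"ax": 0,"ay": 0,"az": 0,"claw": 0.305},{"dx": 0,"dy": 0,"dz": 0,"ax": 0,"ay": 0,"az": 0,"claw": 0.3}]}}

```text
clock: 21.38
eef_pos: [498.5, -4.0, 44.8]
tool_rot: [-1.571, 0.0, 0.094]
force: [-0.7, -1.0, -0.6]
width: 29.6
```

Emit:
{"op": "servo_tool", "data": {"increments": [{"dx": 0,"dy": 0,"dz": 0,"ax": 0,"ay": 0,"az": 0,"claw": 0.295},{"dx": 0,"dy": 0,"dz": 0,"ax": 0,"ay": 0,"az": 0,"claw": 0.29},{"dx": 0,"dy": 0,"dz": 0,"ax": 0,"ay": 0,"az": 0,"claw": 0.28},{"dx": 0,"dy": 0,"dz": 0,"ax": 0,"ay": 0,"az": 0,"claw": 0.27},{"dx": 0,"dy": 0,"dz": 0,"ax": 0,"ay": 0,"az": 0,"claw": 0.26},{"dx": 0,"dy": 0,"dz": 0,"ax": 0,"ay": 0,"az": 0,"claw": 0.25},{"dx": 0,"dy": 0,"dz": 0,"ax": 0,"ay": 0,"az": 0,"claw": 0.24},{"dx": 0,"dy": 0,"dz": 0,"ax": 0,"ay": 0,"az": 0,"claw": 0.22}]}}

```text
clock: 22.05
eef_pos: [498.5, -4.0, 44.8]
tool_rot: [-1.571, 0.0, 0.094]
force: [0.4, -0.6, 0.6]
width: 33.3
```

```bash
python3 st.py; python3 -c "
from h import *
d=grab('side','s17.png')['color'][170:240,280:360]; cv2.imwrite('pics/s17c.png',cv2.resize(d[...,::-1],None,fx=8,fy=8,interpolation=0))"
```

```text
[ 0.12  0.73 -0.26  2.07  0.46  0.39  1.16] [498.5  -4.   44.8] [-1.571  0.     0.094] [ 0.4 -0.6  0.6] [ 0.05 -0.01 -0.07] 33.330660661689095 22.05
```

View pics/s17c.png

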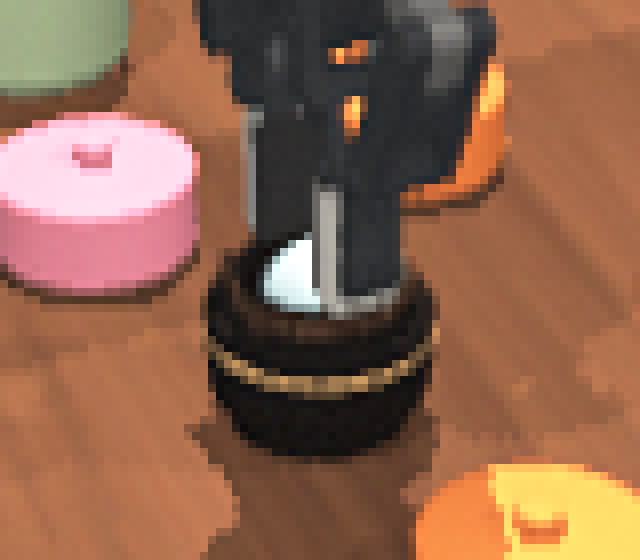

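The ball has dropped into the bore. I'll open to about 45 mm and lift straight up.

Emit:
{"op": "servo_tool", "data": {"increments": [{"dx": 0,"dy": 0,"dz": 0.1,"ax": 0,"ay": 0,"az": 0,"claw": 0.1},{"dx": 0,"dy": 0,"dz": 0.3,"ax": 0,"ay": 0,"az": 0,"claw": -0.1},{"dx": 0,"dy": 0,"dz": 1,"ax": 0,"ay": 0,"az": 0,"claw": -0.1},{"dx": 0,"dy": 0,"dz": 3,"ax": 0,"ay": 0,"az": 0,"claw": -0.1},{"dx": 0,"dy": 0,"dz": 6,"ax": 0,"ay": 0,"az": 0,"claw": -0.1},{"dx": 0,"dy": 0,"dz": 9,"ax": 0,"ay": 0,"az": 0,"claw": -0.1},{"dx": 0,"dy": 0,"dz": 12,"ax": 0,"ay": 0,"az": 0,"claw": -0.1},{"dx": 0,"dy": 0,"dz": 14,"ax": 0,"ay": 0,"az": 0,"claw": -0.1}]}}

```text
clock: 22.77
eef_pos: [499.3, -3.8, 188.0]
tool_rot: [-1.571, -0.003, 0.094]
force: [-0.3, 0.3, 0.1]
width: 46.8
```

Emit:
{"op": "servo_tool", "data": {"increments": [{"dx": 0,"dy": -2,"dz": 1,"ax": 0,"ay": 0,"az": 0,"claw": -0.1},{"dx": 0,"dy": -5,"dz": 1,"ax": 0,"ay": 0,"az": 0,"claw": -0.1},{"dx": 0,"dy": -8,"dz": 1,"ax": 0,"ay": 0,"az": 0,"claw": -0.1},{"dx": 0,"dy": -11,"dz": 1,"ax": 0,"ay": 0,"az": 0,"claw": -0.1},{"dx": 0,"dy": -14,"dz": 1,"ax": 0,"ay": 0,"az": 0,"claw": -0.1},{"dx": 0,"dy": -16,"dz": 1,"ax": 0,"ay": 0,"az": 0,"claw": -0.1},{"dx": 0,"dy": -16,"dz": 1,"ax": 0,"ay": 0,"az": 0,"claw": -0.1}]}}

```text
clock: 23.35
eef_pos: [497.6, -169.9, 195.1]
tool_rot: [-1.574, 0.001, 0.086]
force: [-0.8, -0.0, 0.7]
width: 47.1
```

```bash
python3 st.py; python3 -c "
from h import *
d=grab('side','s18.png'); grab('top','t18.png')
def m(d,lo,hi,x0,y0,x1,y1):
    k=cv2.inRange(cv2.cvtColor(d['color'],cv2.COLOR_RGB2HSV)[y0:y1,x0:x1],lo,hi);c=cv2.moments(k,True);return x0+c['m10']/c['m00'],y0+c['m01']/c['m00']
T=ld('t18')
f=m(T,(10,60,130),(40,255,255),314,134,330,150);print('lid finial',f,onz(T,*f,38.5))
a=[cv2.resize(i[...,::-1],None,fx=4,fy=4,interpolation=0) for i in (d['color'][170:230,270:350],T['color'][190:250,280:360])]
b=[cv2.resize(i[...,::-1],None,fx=4,fy=4,interpolation=0) for i in (d['color'][170:230,350:430],T['color'][110:170,280:360])]
cv2.imwrite('pics/m18.png',np.vstack([np.hstack(a),np.hstack(b)]))"
```

```text
[ 0.57  0.53 -0.43  1.9   0.31  0.78  1.62] [ 497.6 -169.9  195.1] [-1.574e+00  1.000e-03  8.600e-02] [-0.8 -0.   0.7] [-0.05 -0.    0.03] 47.079353198235076 23.35
lid finial (321.5, 139.63636363636363) [659.97036711 -13.71717553  38.5       ]
```

View pics/m18.png

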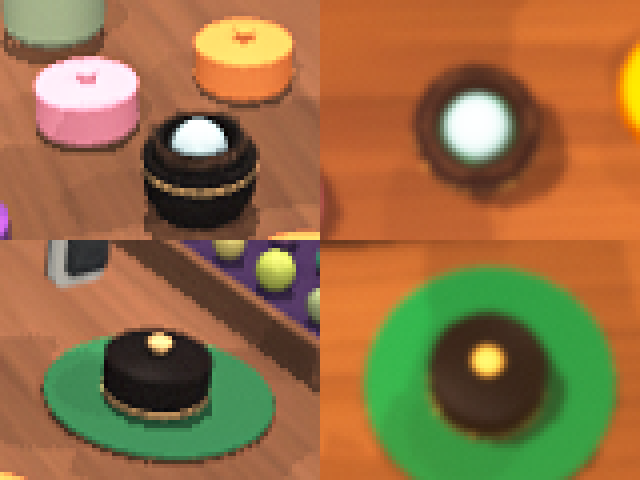

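View pics/s18.png

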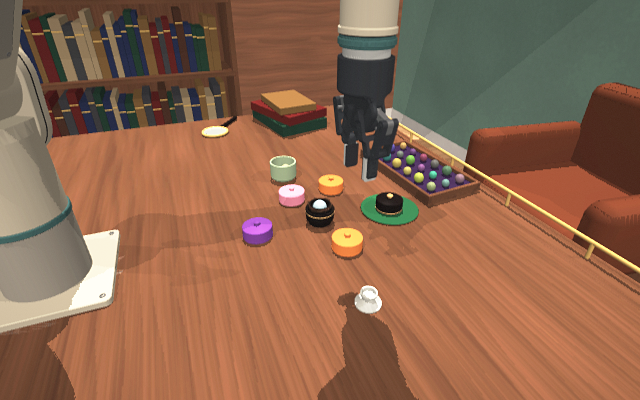

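View pics/t18.png

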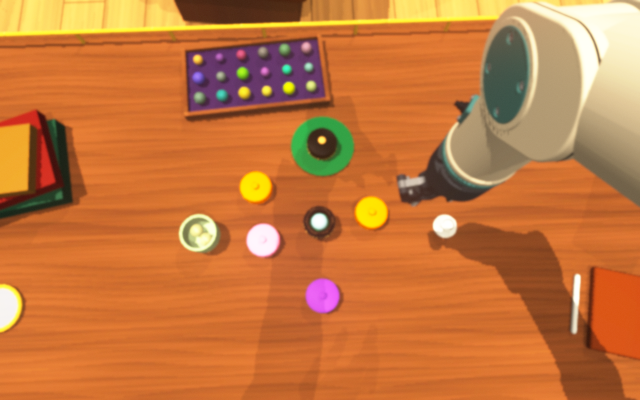

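The crystal is in the box at top (319,221). The lid stands upright in the middle of the pad at (322,143). The stand at (445,226) and the cup at (199,233) have not moved, and the arm is clear, so I'll hand the job in.

```bash
python3 -c "
from cell import *
print(finish_job())"
```

```text
the job is handed in; nothing more can be done
None
```

The job is done and handed in at about 23.5 s. I turned the lid about 6.4 rad in one continuous grip, so no regrip was needed, and it then lifted freely. I set it upright on the felt pad, then took the crystal off its stand and put it in the box.

- **Lid:** its finial measured at (660, −14) mm, against a pad centre of about (660, −16) mm, so it stands wholly on the pad.
- **Crystal:** the last side and top pictures show it lying in the open box. The fingers cannot enter the bore, so I rested the tips on the neck and eased the grip off slowly. By my estimate the ball went the last 11 mm or so under its own weight, so that part was a short drop and not a guided lowering.
- **Stand, cup and look-alikes:** all stand where they were at the start, judged by eye in the pictures. The two marbles are still in the cup.
- **Forces:** at the end of each move the wrist force read at most about 8 N.
- **Checks that disagreed:** the wrist camera put the box 1–2 mm away from where the other two cameras did, within the stated calibration. I used the position at which the gripper had centred itself on the lid.

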